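# Bundle a stack of chocolate bars for banding

## Task

Get the bar-bundling machine ready to band an order: stack all the long wrapped chocolate bars flat in the shuttle tray while it is pulled out, then push the tray fully home under the depth stop, lower the stop until its foot touches the top bar, and lock the clamp lever round to the left. Set the tension lever straight up too, and leave the jars and other things on the counter where they are.

Things in the scene. Friction and masses are not known exactly. Their poses are not given: they have to be found in the camera images.
- machine: Bar-bundling machine, fixed on the counter: grey base plate 190 x 400 x 12 mm, long side along its own y (from -235 to +165 mm). Origin on the counter under the place where the shuttle tray stands when home. Its x points away from the robot, y to the left, z up; it may be turned a little. An upright steel column (24 mm thick, top at 235 mm) stands at x 0, y +110 mm.
- tray (a joint): Shuttle tray's slide along the machine's +y: 0 = pulled out to the right (loading place, clear of the stop), 0.14 m = fully home at its end stop under the depth stop. Stays where it is left (friction about 2 N).
- tray_floor (a point): Centre of the top of the dark steel tray's floor, 22 mm above the counter; axes as the machine's. Bars lie flat on it in one stack, long side along x, between six upright pins (10 mm thick, round tips 79 mm above the floor): at x +-50, y +-34 mm, and x +-73, y 0. A bar has 3 mm of play all round. The middle of both long sides is open for the fingers.
- tray_knob (a point): Middle of the tray's black upright handle knob (24 mm thick, 30 mm high, its middle 73 mm above the counter), 112 mm in front (-x) of the tray's centre. Pinch it from above and move it along the machine's y.
- stop (a joint): Depth stop's vertical slide on the column: 0 = topmost, grows downward in m, to 0.11. Spring-balanced; stays where it is left, moves up or down with about 5 N.
- stop_foot (a point): Centre of the underside of the stop's round rubber foot (32 mm across), over the machine's x 0, y 0; 150 mm above the counter with the stop at 0. A horizontal arm runs from the stop's rod to a collar (48 mm thick) on the column, 60 to 76 mm above the foot's underside.
- stop_knob (a point): Middle of the stop's black round knob (32 mm thick, 30 mm high, upright axis), 115 mm above the foot, on top of the rod. Grip it from above to raise or lower the stop.
- clamp (a joint): Clamp lever on the collar, turning about the column: 0 = loose, lever pointing to the machine's -x (towards the robot); it grows clockwise seen from above, swinging to the left; over 1.15 rad = locked, 1.35 = its end stop. Stays where it is left (about 2 N at the knob). It rides up and down with the stop; the stop's friction is the same, locked or loose.
- clamp_knob (a point): Middle of the grip length of the clamp lever's upright steel pin (20 mm thick; its free part reaches from 52 mm below to 18 mm above this point), 85 mm from the column's axis (about which it turns), 153 mm above the stop's foot.
- tension (a joint): Band tension lever on the grey pedestal (130 x 85 x 85 mm): 0 = leaning 50 degrees towards -x of the pedestal (towards the robot); grows as it swings away from the robot; 0.87 rad = straight up, the middle tick; its range ends at 1.6. Stays where it is left (about 2 N at the ball).
- tension_ball (a point): Centre of the black ball (30 mm across) at the end of the tension lever, 110 mm from the pivot.
- tension_pivot (a point): Pivot of the tension lever, 100 mm above the counter; the lever swings in the vertical plane through pivot and ball, the pedestal's x-z plane. Its frame turns with the lever; its y is the hinge axis (the lever swings away from the robot by a positive turn about it).
- bar1: Chocolate bar in a plain paper wrapper with a kraft sleeve round its middle, 130 x 52 x 16 mm (x, y, z), 130 g; origin at the centre of its underside, x along its length. Three to five of these alike bars lie flat on the counter; None if absent.
- bar2: Chocolate bar in a plain paper wrapper with a kraft sleeve round its middle, 130 x 52 x 16 mm (x, y, z), 130 g; origin at the centre of its underside, x along its length. Three to five of these alike bars lie flat on the counter; None if absent.
- bar3: Chocolate bar in a plain paper wrapper with a kraft sleeve round its middle, 130 x 52 x 16 mm (x, y, z), 130 g; origin at the centre of its underside, x along its length. Three to five of these alike bars lie flat on the counter; None if absent.
- bar4: Chocolate bar in a plain paper wrapper with a kraft sleeve round its middle, 130 x 52 x 16 mm (x, y, z), 130 g; origin at the centre of its underside, x along its length. Three to five of these alike bars lie flat on the counter; None if absent.
- bar5: Chocolate bar in a plain paper wrapper with a kraft sleeve round its middle, 130 x 52 x 16 mm (x, y, z), 130 g; origin at the centre of its underside, x along its length. Three to five of these alike bars lie flat on the counter; None if absent.
- jar_big: Big glass jar of sweets, 124 mm across, 205 mm high; a bystander to leave where it is; origin under its centre.
- jar_mid: Glass jar of sweets, 100 mm across, 165 mm high; a bystander to leave where it is; origin under its centre.
- jar_low: Low glass jar of sweets, 104 mm across, 135 mm high; a bystander to leave where it is; origin under its centre.
- short_bar: Short thick carton, 75 x 52 x 30 mm, not one of the bars; a bystander to leave where it is; origin under its centre.
- tin: Aluminium tin, 84 mm across, 70 mm high; a bystander to leave where it is; origin under its centre.
- scoop: Wooden spoon, 190 mm long, lying; a bystander to leave where it is; origin under its centre.
- weight: Brass scale weight, 56 mm across, 50 mm high; a bystander to leave where it is; origin under its centre.
Not all that is in view belongs to the job. What is shaped like the bar1 but purple is not meant. Leave any turquoise look-alike of the bar2 alone.

How it is judged:
By the outcome, as a careful person would: the job done as asked, in the order asked, and still so for the second after the job is handed in, with the robot touching nothing.
Of bar1, bar2, bar3, bar4, bar5 only 3 to 5 are there at a start; the rules pass over those that are not, and their reading is None.
At some moment in a run one of bar1, bar2, bar3, bar4, bar5 may be knocked a few centimetres aside while the robot is not near it.
Once in a run the grip may slacken for a moment while it holds something.
It also fails if it takes over 210 s, if anything falls off the work surface, if the arm or the gripper's body presses on something with over 40 N, if the wrist force passes 120 N, or if a joint passes its speed limit or range.

## Robot

A 6-joint arm with a two-finger parallel gripper is mounted at the origin on the work surface. World frame = base frame: x ahead of the robot, y to its left, z up, the work surface at z = 0. Lengths are in m, angles in degrees, forces in N, time in s.
With the tool pointing down it reaches from about 0.3 to 0.75 m from the base axis. Payload 8.5 kg.
Tool frame: the origin (TCP) lies at the very end of the fingers, on their centre line; the grasp point (between the pads) lies 19 mm behind it (env.grasp_offset is the distance from the TCP to the grasp point, in m); y points along the fingers, z is the direction in which the jaws open and shut, and the axes are right-handed (so a half turn about y gives the same grasp; the last joint's range is limited). The gripper opens to 85 mm and grips with 20 to 120 N. Pads are 22 mm wide; open, the fingers measure 114 mm over their backs; the gripper's body (76 mm by 85 mm) begins 54 mm behind the grasp point. The pads swing forward as they close: fully open they stand 13 mm farther back than shut.
Start: joints at [57.221, 21.807, 74.336, -0, 83.858, -12.336], TCP at [0.192, 0.515, 0.231] pointing down, gripper open.
Joint ranges: [-178.18, 178.18], [-50.72, 133.34], [12.68, 142.11], [-81.47, 261.47], [9.98, 163.14], [-165.26, 165.26]. Speed limits (degrees/s): [136.94, 136.94, 180, 180, 180, 180].

## Interface

Orientations are given as a 3x3 rotation matrix whose columns are the frame's x, y, z axes.
In Python, from rig import env gives the robot as it stands. The module is installed in compiled form; this text tells all that it offers.
- The arm moves only by the shell command python3 -m pendant 'ROWS' [FORCE]. ROWS is JSON, a list of rows, each a list of 3 entries, a list of its own where there are three numbers: the shift along the world's x, y, z as a fraction of full scale, then the turn about the world's z as a fraction of full scale, then the opening, from 0 (shut) to 1 (fully open). A call has 1 to 12 rows; each row shifts and turns the commanded pose from where the row before left it; what a row does not reach is not made up. Full scale, the value 1, is 30 mm for a shift and 5 degrees for a turn. A row lasts 1/12 s, in which the tool goes at most 41.7 mm and 7.16 degrees, less where a joint would pass 70% of its speed; a pose out of reach is approached as far as the arm can. A call with a number of a shift or a turn outside -1 to 1 is refused whole. A call with a gripper value outside its range is refused whole. The fingers move at their own pace and stop on an object; FORCE is the grip in N (left out, the last holds). Time passes only in rows, so rows that do not move let the fingers close. It gives the time, the measured TCP pose, the force and the opening at its end, in the units of the state.
- env.observe(): the state, without advancing time (a new reading comes with each control period).
- env.get_image(name): name is "scene" or "top" or "wrist"; returns (picture, depth): 400x640x3 uint8, red, green, blue; 400x640 float32, m along the optical axis (not along the pixel's ray), 0 where there is no reading.
- env.camera_model(name): a dict with "camera_matrix" (3x3 intrinsics, pixels), "R" (3x3) and "t" (3): a world point X has camera coordinates R X + t; the wrist camera has in their place "tool_from_camera" (4x4, takes a point from camera to tool coordinates, whose origin is the TCP and whose axes are the tool frame's). Camera axes: x right, y down, z forward; pixel columns grow to the right and rows downward; lengths in m; the calibration is good to about 2 mm. A picture is of the moment at which its call begins: read the wrist's pose just before it. camera_model takes no time and is no camera call.
- env.close_job(): hands the job in, once; it reports no verdict.
The state is a dict: "time_s": time; "q": joint angles; "qvel": joint speeds; "joint_efforts": joint torques, N m; "position": TCP position; "tool_rot": TCP orientation; "ft_force": force on the tool from outside, world axes, zero at the start; "wrist_torque": the same for the moment, N m; "grip_width": finger opening in m.
Only numpy, scipy, OpenCV 4.12 (cv2) and the standard library are available. Lean on these libraries where they do the work, as an engineer would, in place of code of your own. Each camera call takes 0.05 s, during which the arm holds its last target.

## Working session

There is one attempt and no reset: what is moved stays moved. The work goes in short steps, Python scripts to look and compute and a shell command to move; the robot and the scene stay as the last step left them, time stands still between calls to the robot, and variables do not carry over. Pictures are saved under pics/ and viewed, and the job is handed in when it is done.

```bash
mkdir -p pics; ls; cat > h.py <<'E'
import numpy as np, cv2
from rig import env
def grab(name,fn=None):
    o=env.observe()
    im,d=env.get_image(name)
    m=env.camera_model(name)
    if 'R' in m: R=np.array(m['R']);t=np.array(m['t']); Rw=R.T; tw=-R.T@t
    else:
        T=np.array(m['tool_from_camera']); Rt=np.array(o['tool_rot']);p=np.array(o['position'])
        Rw=Rt@T[:3,:3]; tw=Rt@T[:3,3]+p
    K=np.array(m['camera_matrix'])
    v,u=np.mgrid[0:400,0:640]
    rays=np.stack([(u-K[0,2])/K[0,0],(v-K[1,2])/K[1,1],np.ones_like(u)],-1)
    P=(rays*d[...,None])@Rw.T+tw
    P[d==0]=np.nan
    if fn: cv2.imwrite('pics/'+fn+'.png',im[...,::-1]); np.savez('pics/'+fn+'.npz',im=im,d=d,P=P,K=K,Rw=Rw,tw=tw)
    return im,d,P,K,Rw,tw
def proj(X,K,Rw,tw):
    c=(np.asarray(X)-tw)@Rw; return (c[...,:2]/c[...,2:])*[K[0,0],K[1,1]]+[K[0,2],K[1,2]]
E
python3 - <<'E'
from h import *
for n in ('scene','top'):
    r=grab(n,n+'0'); print(n,r[5],r[4][:,2],r[3])
    z=r[2][...,2]; print(np.nanpercentile(z,[1,10,50,90,99]))
o=env.observe();print(o['time_s'],o['position'],o['tool_rot'],o['ft_force'],env.grasp_offset)
E
```

```text
pics
scene [ 1.29212166 -0.242528    1.30562762] [-0.55950204  0.1417801  -0.81661244] [[442.41222333   0.         323.69720824]
 [  0.         442.41222333 196.33370799]
 [  0.           0.           1.        ]]
[-0.76260843 -0.75193062 -0.00124397  0.13655957  0.4517527 ]
top [ 0.20777375 -0.07110687  1.88245564] [ 0.18158842  0.01330986 -0.98328454] [[504.44705322   0.         320.63242242]
 [  0.         504.44705322 198.52851237]
 [  0.           0.           1.        ]]
[-0.76898246 -0.75716133 -0.00647289  0.08434052  0.65081196]
0.1 [0.19196989 0.51513265 0.23078481] [[ 9.37021659e-01 -6.69203978e-04  3.49270615e-01]
 [-3.49271171e-01 -1.09992738e-03  9.37021045e-01]
 [-2.42885900e-04 -9.99999171e-01 -1.26438943e-03]] [-0.88517186 -0.22613474 -0.14804867] 0.0187
```

View pics/scene0.png

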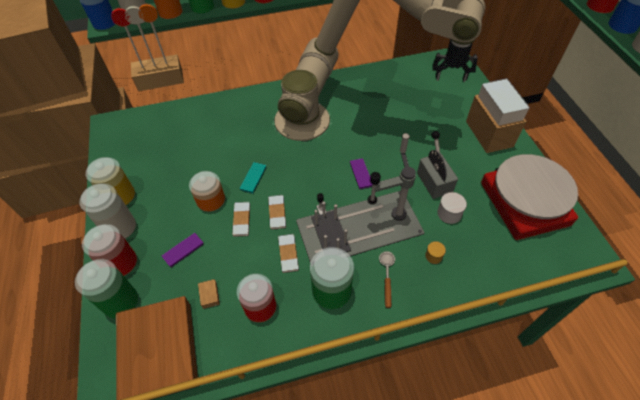

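View pics/top0.png

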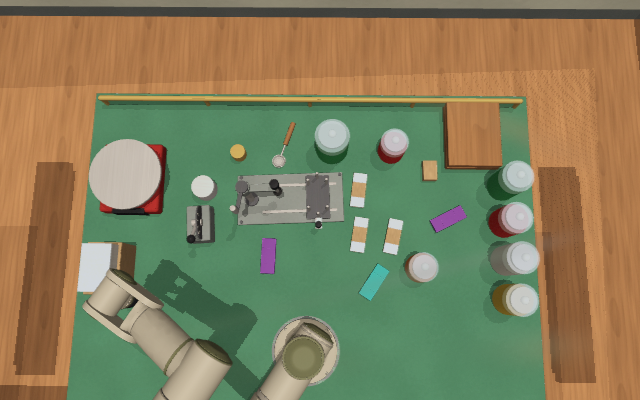

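The bars to take are the three white ones with a kraft sleeve. In the top view they are at (358,190), (359,235) and (393,237). Things that could be mistaken for them:
- purple bars at (268,256) and (448,218)
- turquoise bar at (374,282)
- short carton at (429,170)

I'll check the choice in a close crop and measure.

```bash
python3 - <<'E'
from h import *
a=np.load('pics/top0.npz');im=a['im']
cv2.imwrite('pics/c1.png',cv2.resize(im[140:310,180:480][...,::-1],None,fx=2.6,fy=2.6,interpolation=cv2.INTER_CUBIC))
P=a['P'];z=P[...,2]
for u,v in [(358,190),(359,235),(393,237),(268,256),(448,218),(374,282),(429,170),(250,260),(360,212),(318,198),(342,222),(239,220),(318,224),(274,184),(191,239),(232,208),(332,138),(394,145)]:
    print(u,v,P[v,u].round(3))
# bars: pixels with z within 8..26mm & in region
hsv=cv2.cvtColor(im,cv2.COLOR_RGB2HSV)
g=(hsv[...,0]>45)&(hsv[...,0]<85)&(hsv[...,1]>80)
m=(~g).astype(np.uint8)
n,l,s,c=cv2.connectedComponentsWithStats(m)
for i in range(1,n):
    if 80<s[i,4]<1200:
        q=P[l==i]; q=q[np.isfinite(q[:,0])]; zz=np.median(q[:,2])
        # reproject mask pixels on plane z=.016
        K,Rw,tw=a['K'],a['Rw'],a['tw']; vv,uu=np.nonzero(l==i)
        r=np.stack([(uu-K[0,2])/K[0,0],(vv-K[1,2])/K[1,1],np.ones(len(uu))],-1)@Rw.T
        X=(tw+r*((0.016-tw[2])/r[:,2])[:,None])[:,:2].astype(np.float32)
        rc=cv2.minAreaRect(X*1000); print(c[i].round(),s[i,4],'z',zz.round(3),'rect',np.round(rc[0],1),np.round(rc[1],1),round(rc[2],1))
E
```

```text
358 190 [ 0.587 -0.186  0.015]
359 235 [ 0.416 -0.19   0.018]
393 237 [ 0.41  -0.315  0.018]
268 256 [0.335 0.146 0.015]
448 218 [ 0.484 -0.522  0.014]
374 282 [ 0.245 -0.244  0.017]
429 170 [ 0.663 -0.452  0.031]
250 260 [0.32  0.214 0.004]
360 212 [ 0.506 -0.195 -0.006]
318 198 [ 0.554 -0.036  0.019]
342 222 [ 0.466 -0.127  0.005]
239 220 [0.469 0.26  0.007]
318 224 [ 0.446 -0.039  0.09 ]
274 184 [0.551 0.103 0.276]
191 239 [0.376 0.384 0.201]
232 208 [0.463 0.228 0.323]
332 138 [ 0.739 -0.085  0.18 ]
394 145 [ 0.726 -0.307  0.144]
[332. 136.] 1043 z 0.179 rect [797.2 -85.7] [138.9 142.4] 46.4
[283. 148.] 325 z 0.01 rect [760.7  88.4] [ 53.7 190.6] 65.3
[392. 145.] 869 z 0.132 rect [ 761.4 -318.5] [107.8 146. ] 64.0
[238. 152.] 233 z 0.048 rect [729.4 272.4] [71.5 58.1] 28.0
[429. 170.] 352 z 0.027 rect [ 664.7 -456.5] [81.8 61.4] 0.5
[358. 190.] 521 z 0.014 rect [ 587.6 -188. ] [ 56.1 134.3] 83.5
[204. 188.] 541 z 0.068 rect [590.9 396.6] [108.2  87.6] 46.5
[200. 224.] 1065 z 0.086 rect [452.  403.8] [143.8 105.3] 3.5
[448. 219.] 524 z 0.014 rect [ 481.3 -520.8] [ 52.8 135.7] 27.0
[359. 234.] 543 z 0.014 rect [ 419. -190.] [ 56.9 133.1] 81.7
[393. 236.] 556 z 0.015 rect [ 413.8 -315. ] [ 57.8 133.3] 78.2
[268. 256.] 545 z 0.015 rect [337.1 146.3] [ 55.9 130.8] 88.2
[422. 267.] 877 z 0.106 rect [ 296.8 -415.4] [116.5 128.7] 44.5
[374. 282.] 486 z 0.015 rect [ 246.1 -242.7] [ 49.9 127.4] 56.9
```

View pics/c1.png

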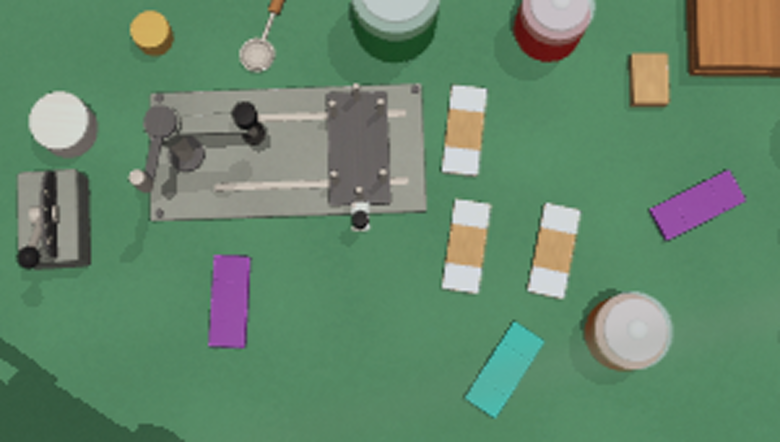

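The crop confirms the choice: three white bars with a kraft sleeve. Next I'll work out the machine's pose and the wrist camera's geometry.

```bash
python3 - <<'E'
from h import *
a=np.load('pics/top0.npz');K,Rw,tw=a['K'],a['Rw'],a['tw']
def onz(u,v,z):
    r=Rw@np.array([(u-K[0,2])/K[0,0],(v-K[1,2])/K[1,1],1]); return tw+r*(z-tw[2])/r[2]
C=[onz(180+x/2.6-.3,140+y/2.6-.3,0.012) for x,y in [(151,93),(424,85),(427,212),(150,220)]]
for c in C: print(c.round(4))
C=np.array(C); m=C.mean(0)
d=(C[0]-C[1])+(C[3]-C[2]); yaw=np.degrees(np.arctan2(-d[0],d[1])); print(m,yaw)
y=np.radians(yaw);R=np.array([[np.cos(y),-np.sin(y)],[np.sin(y),np.cos(y)]])
o=m[:2]-R@[0,-.035]; print('origin',o)
print('tray',o+R@[0,-.14], 'knob',o+R@[-.112,-.14],'col',o+R@[0,.11])
print('tray px',proj([*(o+R@[0,-.14]),.022],K,Rw,tw),'knob',proj([*(o+R@[-.112,-.14]),.088],K,Rw,tw))
r=grab('wrist','w0')
print(env.camera_model('wrist'))
E
```

```text
[0.6395 0.271  0.012 ]
[ 0.6552 -0.1289  0.012 ]
[ 0.4677 -0.1339  0.012 ]
[0.452  0.2646 0.012 ]
[0.5535903  0.06820656 0.012     ] 2.255158580148999
origin [0.55221306 0.10317945]
tray [ 0.55772203 -0.03671212] knob [ 0.44580877 -0.04111929] col [0.54788458 0.21309426]
tray px [318.19874488 196.83658315] knob [318.73329219 224.12438834]
{'camera_matrix': array([[310.17353979,   0.        , 314.61157573],
       [  0.        , 310.17353979, 193.71385948],
       [  0.        ,   0.        ,   1.        ]]), 'tool_from_camera': array([[-2.82147278e-04,  9.63584637e-01,  2.67403380e-01,
        -6.70908167e-02],
       [ 3.52768169e-04, -2.67403278e-01,  9.63584642e-01,
        -1.41569470e-01],
       [ 9.99999898e-01,  3.66204184e-04, -2.64474881e-04,
         2.23825666e-04],
       [ 0.00000000e+00,  0.00000000e+00,  0.00000000e+00,
         1.00000000e+00]])}
```

```bash
python3 -m pendant '[[[0,0,0.5],0,1],[[0.3,-1,0.5],1,1],[[0.3,-1,0.5],1,1],[[0.3,-1,0.5],1,1],[[0.3,-1,0.5],0,1],[[0.3,-1,0.5],0,1],[[0.3,-1,0.5],0,1],[[0.3,-1,0.5],0,1],[[0.3,-1,0.5],0,1],[[0.3,-1,0],0,1],[[0.3,-1,0],0,1],[[0.3,-1,0],0,1]]' 40
```

```text
time_s: 1.15
position: [0.291, 0.184, 0.3664]
tool_rot: [[0.996, 0.0, 0.094], [-0.094, 0.0, 0.996], [0.0, -1.0, 0.0]]
ft_force: [2.0, 0.5, 0.8]
grip_width: 0.0852
```

View pics/w0.png

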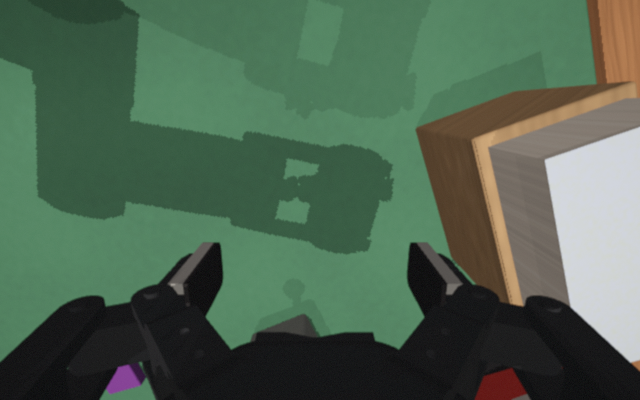

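```bash
python3 -m pendant '[[[0.5,-1,0],0,1],[[0.5,-1,0],0,1],[[0.5,-1,0],0,1],[[0.5,-1,0],0,1],[[0.5,-1,0],0,1],[[0.5,-1,0],0,1],[[0.5,-1,0],0,1],[[0.5,-1,0],0,1],[[0.5,-1,0],0,1],[[0.2,-1,0],0,1],[[0,0,0],0,1],[[0,0,0],0,1]]' && python3 -c "
from h import *
grab('wrist','w1')"
```

```text
time_s: 2.15
position: [0.4322, -0.1157, 0.3656]
tool_rot: [[0.995, -0.001, 0.097], [-0.097, 0.001, 0.995], [-0.002, -1.0, 0.001]]
ft_force: [-0.6, 0.1, -0.9]
grip_width: 0.0852
```

View pics/w1.png

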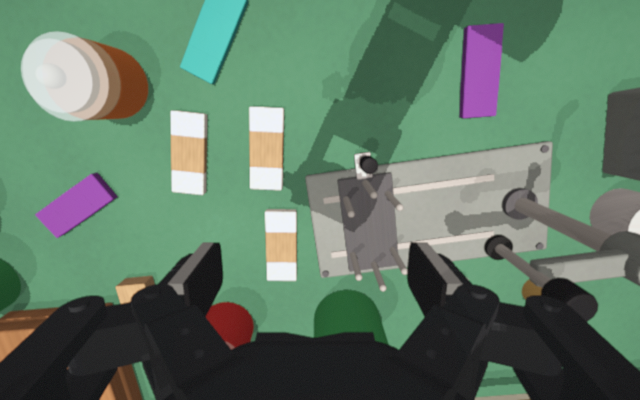

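The wrist view shows the three kraft bars at (188,152), (266,148) and (281,245), and the tray around (368,222) with its knob at (368,165). I'll measure those next.

```bash
cat >> h.py <<'E'
def onz(uv,z,K,Rw,tw):
    uv=np.atleast_2d(np.asarray(uv,float))
    r=np.stack([(uv[:,0]-K[0,2])/K[0,0],(uv[:,1]-K[1,2])/K[1,1],np.ones(len(uv))],-1)@Rw.T
    return tw+r*((z-tw[2])/r[:,2])[:,None]
def bars(fn,ztop=0.016):
    a=np.load('pics/'+fn+'.npz');im=a['im'];K,Rw,tw,P=a['K'],a['Rw'],a['tw'],a['P']
    hsv=cv2.cvtColor(im,cv2.COLOR_RGB2HSV);H,S,V=[hsv[...,i].astype(int) for i in range(3)]
    kraft=((H>8)&(H<22)&(S>90)&(V>140))
    white=(S<45)&(V>170)
    m=((kraft|white)&(P[...,2]<ztop+.02)&(P[...,2]>ztop-.013)).astype(np.uint8)
    m=cv2.morphologyEx(m,cv2.MORPH_CLOSE,np.ones((3,3),np.uint8))
    n,l,s,c=cv2.connectedComponentsWithStats(m)
    for i in range(1,n):
        if s[i,4]>600:
            vv,uu=np.nonzero(l==i)
            X=onz(np.stack([uu,vv],-1),ztop,K,Rw,tw)[:,:2].astype(np.float32)
            rc=cv2.minAreaRect(X*1000); w,h=rc[1]; ang=rc[2]+(90 if h>w else 0)
            ang=(ang+90)%180-90
            print(c[i].round(),s[i,4],'z',np.nanmedian(P[l==i][:,2]).round(4),'ctr',np.round(rc[0],1),'size',np.round(rc[1],1),'yaw',round(ang,1), 'kraft frac',round(kraft[l==i].mean(),2))
E
python3 - <<'E'
from h import *
bars('w1')
a=np.load('pics/w1.npz');im=a['im'];P=a['P']
cv2.imwrite('pics/c2.png',cv2.resize(im[130:300,290:420][...,::-1],None,fx=4,fy=4,interpolation=cv2.INTER_CUBIC))
E
```

```text
[266. 147.] 2715 z 0.015 ctr [ 420.4 -191.9] size [ 52.5 129.1] yaw -8.2 kraft frac 0.4
[187. 151.] 2683 z 0.015 ctr [ 414.9 -316.6] size [ 52.  129.7] yaw -12.2 kraft frac 0.4
[453. 199.] 8899 z 0.011 ctr [550.9 130.3] size [181.4 258.4] yaw -87.5 kraft frac 0.0
[281. 244.] 2073 z 0.015 ctr [ 587.9 -190.2] size [ 51.  130.6] yaw -6.5 kraft frac 0.38
[330. 245.] 1562 z 0.0109 ctr [ 591.3 -104. ] size [124.9  52.1] yaw 7.2 kraft frac 0.0
```

View pics/c2.png

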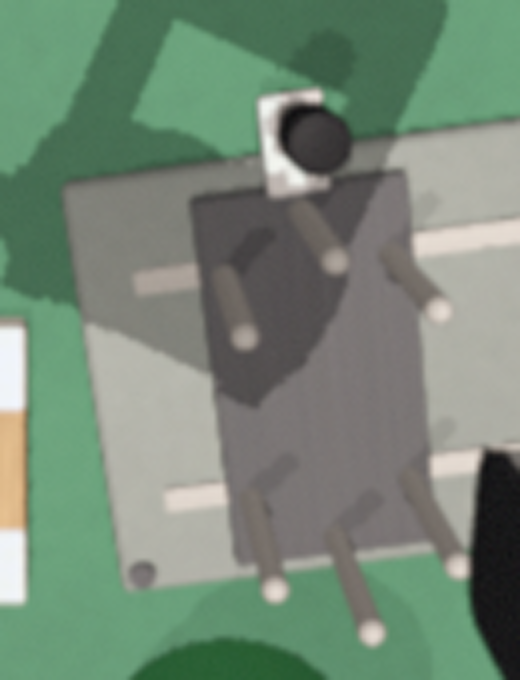

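```bash
cat > pins.py <<'E'
from h import *
def fit(uv,K,Rw,tw,z=0.099):
    M=np.array([[-.05,.034],[-.073,0],[-.05,-.034],[.05,.034],[.073,0],[.05,-.034]])
    X=onz(uv,z,K,Rw,tw)[:,:2]
    A=M-M.mean(0);B=X-X.mean(0);th=np.arctan2((A[:,0]*B[:,1]-A[:,1]*B[:,0]).sum(),(A*B).sum())
    c,s=np.cos(th),np.sin(th);R=np.array([[c,-s],[s,c]]);t=X.mean(0)-R@M.mean(0)
    print('yaw',np.degrees(th),'ctr',t,'res mm',np.round((X-(M@R.T+t))*1000,1).tolist())
    return th,t
E
python3 - <<'E'
from pins import *
a=np.load('pics/w1.npz')
# order: -50,+34 (right front in image? image right=+y), -73,0 ; -50,-34 ; 50,34; 73,0; 50,-34
px=np.array([(440,311),(334,260),(244,337),(459,567),(371,632),(274,590)])/4+[290,130]-.4
fit(px,a['K'],a['Rw'],a['tw'])
# plate corners
C=onz(np.array([(65,184),(128,590)])/4+[290,130]-.4,0.012,a['K'],a['Rw'],a['tw']);print(C)
C2=onz([(551,142),(548,248)],0.012,a['K'],a['Rw'],a['tw']);print(C2)
print(onz(np.array([[318,142]])/4+[290,130],0.088,a['K'],a['Rw'],a['tw']))
E
```

```text
yaw 2.6245753227687247 ctr [ 0.5595896  -0.03684102] res mm [[0.5, 0.2], [0.0, -0.4], [0.3, 0.1], [0.1, 0.2], [-0.6, -0.1], [-0.2, 0.0]]
[[ 0.46970554 -0.13352056  0.012     ]
 [ 0.65679855 -0.1248251   0.012     ]]
[[0.45332815 0.25863958 0.012     ]
 [0.63856143 0.27261248 0.012     ]]
[[ 0.44815494 -0.04166332  0.088     ]]
```

```bash
python3 -m pendant '[[[-0.1,-0.9,0],-0.52,1],[[-0.15,-0.9,-0.5],0,1],[[-0.14,-0.74,-1],0,1],[[0,0,-1],0,1],[[0,0,-1],0,1],[[0,0,-1],0,1],[[0,0,-1],0,1],[[0,0,-1],0,1],[[0,0,-1],0,1],[[0,0,-1],0,1],[[0,0,-1],0,1],[[0,0,-0.7],0,1]]' && python3 -m pendant '[[[0,0,-0.2],0,1],[[0,0,0],0,1]]' &&  python3 -c "
from h import *
grab('wrist','w2');o=env.observe();print(o['position'],o['tool_rot'])
bars('w2')"
```

```text
time_s: 3.2
position: [0.4199, -0.1891, 0.0588]
tool_rot: [[0.99, -0.001, 0.138], [-0.138, 0.001, 0.99], [-0.001, -1.0, 0.001]]
ft_force: [-1.2, 0.4, -0.3]
grip_width: 0.0854
time_s: 3.37
position: [0.4201, -0.1897, 0.0538]
tool_rot: [[0.99, -0.002, 0.139], [-0.139, 0.001, 0.99], [-0.002, -1.0, 0.001]]
ft_force: [0.2, -0.7, 0.2]
grip_width: 0.0854
[ 0.42069346 -0.19031675  0.05492314] [[ 9.90294965e-01  1.69467996e-04  1.38981483e-01]
 [-1.38981483e-01 -1.12006261e-05  9.90294980e-01]
 [ 1.69379986e-04 -9.99999986e-01  1.24609898e-05]]
[309. 210.] 16394 z 0.015 ctr [ 419.7 -192.7] size [ 51.2 128.3] yaw -8.3 kraft frac 0.42
[109. 213.] 13525 z 0.0151 ctr [ 406.6 -314.8] size [ 51.7 112.5] yaw -11.9 kraft frac 0.49
[560. 258.] 1749 z 0.0209 ctr [464.  -35.8] size [42.1 27.7] yaw 3.1 kraft frac 0.0
[498. 272.] 870 z 0.0109 ctr [472.4 -77.4] size [13.2 43.7] yaw -86.3 kraft frac 0.0
```

View pics/w2.png

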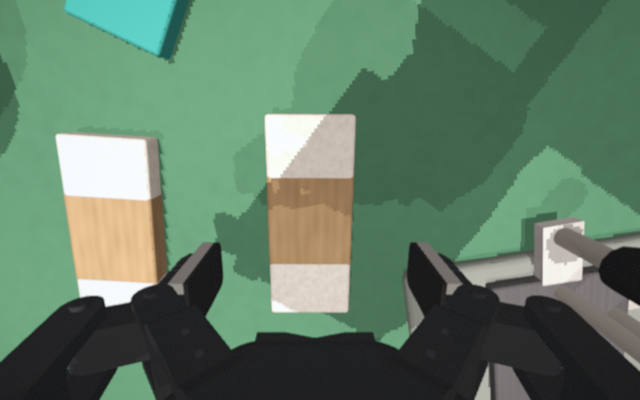

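```bash
python3 -m pendant '[[[0,-0.08,-0.8],0,1],[[0,0,-0.7],0,1],[[0,0,-0.25],0,1],[[0,0,0],0,1],[[0,0,0],0,0.3],[[0,0,0],0,0.3],[[0,0,0],0,0.3],[[0,0,0],0,0.3],[[0,0,0],0,0.3],[[0,0,0],0,0.3],[[0,0,0],0,0.3]]' 60
```

```text
time_s: 4.33
position: [0.421, -0.1936, 0.0034]
tool_rot: [[0.99, 0.002, 0.14], [-0.14, -0.002, 0.99], [0.002, -1.0, -0.001]]
ft_force: [-2.2, 1.6, 11.5]
grip_width: 0.0507
```

```bash
python3 -m pendant '[[[0,0,0.2],0,0.3],[[0,0,0.5],0,0.3],[[0,0,1],0,0.3],[[0,0,1],0,0.3],[[0,0,1],0,0.3],[[0,0,1],0.5,0.3],[[0.4,0.4,0.4],0.7,0.3],[[0.9,0.9,0],1,0.3],[[0.9,1,0],0,0.3],[[0.9,1,0],0,0.3],[[0.9,1,0],0,0.3],[[0.5,0.7,0],0,0.3]]' && python3 -m pendant '[[[0,0,0],0,0.3],[[0,0,0],0,0.3]]' && python3 -c "
from h import *
grab('wrist','w3');o=env.observe();print(o['position'],o['tool_rot'])"
```

```text
time_s: 5.33
position: [0.5571, -0.0405, 0.1556]
tool_rot: [[0.999, 0.001, -0.053], [0.053, 0.0, 0.999], [0.001, -1.0, 0.0]]
ft_force: [0.8, 0.2, -1.4]
grip_width: 0.05
time_s: 5.5
position: [0.5555, -0.0421, 0.1551]
tool_rot: [[0.999, -0.0, -0.054], [0.054, -0.0, 0.999], [-0.0, -1.0, -0.0]]
ft_force: [0.0, -0.2, -1.7]
grip_width: 0.0502
[ 0.55502948 -0.04301329  0.15512173] [[ 9.98617188e-01 -3.33387402e-04 -5.25699690e-02]
 [ 5.25699044e-02 -1.99600512e-04  9.98617227e-01]
 [-3.43419396e-04 -9.99999925e-01 -1.81798358e-04]]
```

View pics/w3.png

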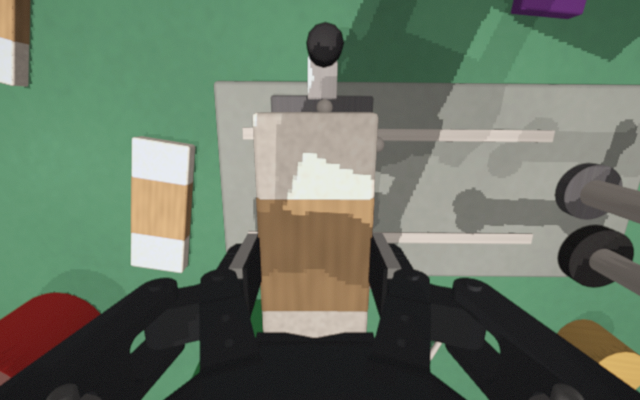

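```bash
cat > inhand.py <<'E'
from h import *
def inhand(fn,px,up=0.0126,tray=None):
    a=np.load('pics/'+fn+'.npz');o=env.observe();p=np.array(o['position']);z=p[2]+up
    X=onz(px,z,a['K'],a['Rw'],a['tw'])[:,:2]
    print(X.round(4).tolist(), 'tcp',p.round(4))
    return X
E
python3 - <<'E'
from inhand import *
a=np.load('pics/w3.npz')
c=a['im'][95:345,240:400][...,::-1]; cv2.imwrite('pics/c3.png',cv2.resize(c,None,fx=3,fy=2.4,interpolation=cv2.INTER_CUBIC))
print([a['P'][v,u].round(4).tolist() for u,v in [(315,125),(315,180),(315,260),(315,300)]])
X=inhand('w3',[(252.5,112.5),(378,112.5),(258.5,199),(374,199),(262.5,311),(366.5,311)])
E
```

```text
[[0.4954, -0.0452, 0.1661], [0.5187, -0.0439, 0.1653], [0.5567, -0.0418, 0.1658], [0.5772, -0.0407, 0.1671]]
[[0.4918, -0.0706], [0.489, -0.0202], [0.528, -0.068], [0.5252, -0.018], [0.5842, -0.0657], [0.5815, -0.0156]] tcp [ 0.555  -0.043   0.1551]
```

View pics/c3.png

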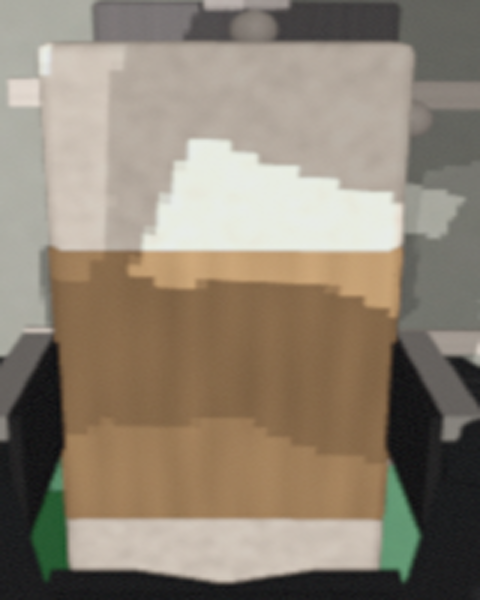

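```bash
python3 -m pendant '[[[0.15,0.19,-0.5],-0.08,0.3],[[0,0,-0.3],0,0.3],[[0,0,0],0,0.3],[[0,0,0],0,0.3]]' && python3 - <<'E'
from inhand import *
ps=[]
for i in range(3):
    grab('wrist','w4'); ps.append(env.observe()['position'])
print(np.array(ps).round(4))
a=np.load('pics/w4.npz')
c=a['im'][60:345,240:400][...,::-1]; cv2.imwrite('pics/c4.png',cv2.resize(c,None,fx=3,fy=2,interpolation=cv2.INTER_CUBIC))
th=np.radians(2.6);R=np.array([[np.cos(th),-np.sin(th)],[np.sin(th),np.cos(th)]])
M=np.array([[-.05,.034],[-.073,0],[-.05,-.034]])@R.T+[.5596,-.0368]
print('expected tips crop',((proj(np.c_[M,[.1]*3],a['K'],a['Rw'],a['tw'])-[240,60])*[3,2]).round())
E
```

```text
time_s: 5.88
position: [0.5592, -0.0383, 0.1307]
tool_rot: [[0.999, -0.001, -0.044], [0.044, 0.0, 0.999], [-0.001, -1.0, 0.0]]
ft_force: [-0.8, -0.4, -0.7]
grip_width: 0.0502
[[ 0.5596 -0.0383  0.1312]
 [ 0.5598 -0.0382  0.1314]
 [ 0.5599 -0.0381  0.1315]]
expected tips crop [[416. 159.]
 [232.  71.]
 [ 47. 159.]]
```

View pics/c4.png

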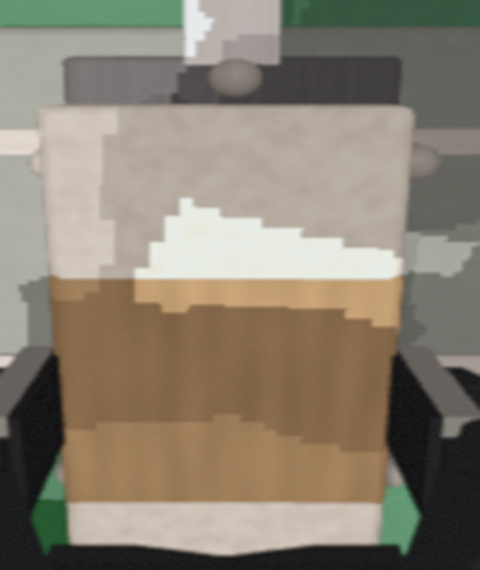

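```bash
python3 -m pendant '[[[0.01,0.05,0],0,0.3],[[0,0,-0.4],0,0.3],[[0,0,-0.4],0,0.3],[[0,0,-0.4],0,0.3],[[0,0,-0.4],0,0.3],[[0,0,-0.4],0,0.3],[[0,0,-0.4],0,0.3],[[0,0,-0.4],0,0.3],[[0,0,-0.3],0,0.3],[[0,0,0],0,0.3],[[0,0,0],0,0.3]]'
```

```text
time_s: 6.95
position: [0.5603, -0.0361, 0.0379]
tool_rot: [[0.999, -0.0, -0.045], [0.045, 0.0, 0.999], [-0.0, -1.0, 0.0]]
ft_force: [0.6, 0.2, -2.0]
grip_width: 0.0503
```

No contact with the pins. I'll go down the last bit, release with a small opening and lift.

```bash
python3 -m pendant '[[[0,0,-0.2],0,0.3],[[0,0,-0.12],0,0.3],[[0,0,0],0,0.3],[[0,0,0],0,0.3]]'; python3 -m pendant '[[[0,0,0],0,0.75],[[0,0,0],0,0.75],[[0,0,0],0,0.75],[[0,0,0],0,0.75]]'
```

```text
time_s: 7.28
position: [0.5602, -0.036, 0.0282]
tool_rot: [[0.999, -0.0, -0.045], [0.045, -0.0, 0.999], [-0.0, -1.0, -0.0]]
ft_force: [0.3, 0.0, -0.6]
grip_width: 0.0502
time_s: 7.62
position: [0.5603, -0.0361, 0.0285]
tool_rot: [[0.999, 0.0, -0.045], [0.045, -0.0, 0.999], [0.0, -1.0, -0.0]]
ft_force: [-0.1, -0.5, -0.4]
grip_width: 0.064
```

```bash
python3 -m pendant '[[[0,0,0.5],0,0.75],[[0,0,1],0,0.75],[[0,0,1],0,0.75],[[0,0,1],0,0.75],[[0,0,1],0,0.8],[[0.1,-1,1],-0.8,0.8],[[0.2,-1,1],-1,0.8],[[0,-1,0],0,0.8],[[0,-1,0],0,0.8],[[0,-0.5,0],0,0.8],[[0,0,0],0,0.8],[[0,0,0],0,0.8]]' && python3 -c "
from h import *
grab('wrist','w5');print(env.observe()['position'])
bars('w5');bars('w5',.038)"
```

```text
time_s: 8.62
position: [0.5688, -0.1695, 0.2214]
tool_rot: [[0.994, -0.001, 0.113], [-0.113, 0.001, 0.994], [-0.001, -1.0, 0.001]]
ft_force: [-1.0, 0.8, 0.2]
grip_width: 0.0683
[ 0.56884596 -0.16872728  0.22150857]
[155.  51.] 5283 z 0.0151 ctr [ 429.4 -319.7] size [ 52.  101.8] yaw -11.6 kraft frac 0.56
[544. 131.] 17869 z 0.0109 ctr [553.  100.6] size [182.2 184.2] yaw -86.6 kraft frac 0.0
[299. 184.] 4795 z 0.015 ctr [ 588.8 -190.1] size [ 51.5 127.4] yaw -6.3 kraft frac 0.42
[367. 164.] 1334 z 0.0109 ctr [ 570.9 -113.4] size [57.5 40.5] yaw 61.8 kraft frac 0.0
[555. 252.] 1139 z 0.0094 ctr [717.8  99.4] size [49.7 97.9] yaw -31.8 kraft frac 0.02
[ 84. 273.] 2191 z 0.029 ctr [ 671.5 -468.9] size [77.5 54.1] yaw 0.2 kraft frac 1.0
[440. 148.] 5651 z 0.0369 ctr [559.7 -37.1] size [129.6  51.7] yaw 2.1 kraft frac 0.42
[ 84. 273.] 2191 z 0.029 ctr [ 660.8 -449.5] size [72.6 50.6] yaw 0.2 kraft frac 1.0
```

View pics/w5.png

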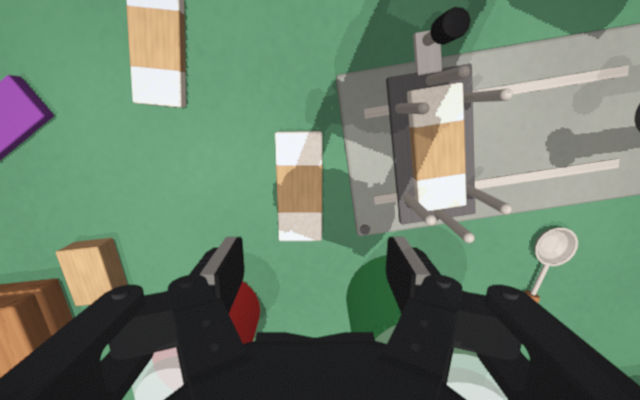

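```bash
python3 -m pendant '[[[0.65,-0.7,-0.3],0,0.8],[[0,0,-1],0,0.8],[[0,0,-1],0,0.8],[[0,0,-1],0,0.8],[[0,0,-1],0,0.8],[[0,0,-1],0,0.8],[[0,0,-1],0,0.8],[[0,0,0],0,0.8],[[0,0,0],0,0.8]]'
```

```text
time_s: 9.42
position: [0.5883, -0.1891, 0.0324]
tool_rot: [[0.994, -0.002, 0.111], [-0.111, 0.001, 0.994], [-0.002, -1.0, 0.001]]
ft_force: [0.7, 0.1, 0.3]
grip_width: 0.0678
```

```bash
python3 -m pendant '[[[0,-0.03,-0.6],0,0.8],[[0,0,-0.4],0,0.8],[[0,0,0],0,0.3],[[0,0,0],0,0.3],[[0,0,0],0,0.3],[[0,0,0],0,0.3],[[0,0,0],0,0.3],[[0,0,0],0,0.3]]'; python3 -m pendant '[[[0,0,0.3],0,0.3],[[0,0,0.7],0,0.3],[[0,0,1],0,0.3],[[0,0,1],0,0.3],[[0,0,1],0,0.3],[[-0.2,0.6,1],1,0.3],[[-0.35,1,0],0.8,0.3],[[-0.35,1,0],0,0.3],[[0,1,0],0,0.3],[[0,1,0],0,0.3],[[0,0.4,0],0,0.3],[[0,0,0],0,0.3]]' ;python3 -m pendant '[[[0,0,0],0,0.3],[[0,0,0],0,0.3]]'; python3 - <<'E'
from inhand import *
ps=[]
for i in range(3):
    grab('wrist','w6'); o=env.observe();ps.append(o['position'])
print(np.array(ps).round(4),o['tool_rot'])
a=np.load('pics/w6.npz')
c=a['im'][60:345,240:400][...,::-1]; cv2.imwrite('pics/c6.png',cv2.resize(c,None,fx=3,fy=2,interpolation=cv2.INTER_CUBIC))
th=np.radians(2.6);R=np.array([[np.cos(th),-np.sin(th)],[np.sin(th),np.cos(th)]])
M=np.array([[-.05,.034],[-.073,0],[-.05,-.034]])@R.T+[.5596,-.0368]
print('expected tips crop',((proj(np.c_[M,[.1]*3],a['K'],a['Rw'],a['tw'])-[240,60])*[3,2]).round())
E
```

```text
time_s: 10.08
position: [0.5888, -0.1916, 0.0036]
tool_rot: [[0.994, 0.001, 0.112], [-0.112, -0.0, 0.994], [0.001, -1.0, -0.0]]
ft_force: [-0.4, 0.9, 4.4]
grip_width: 0.0501
time_s: 11.08
position: [0.5612, -0.0392, 0.1534]
tool_rot: [[0.999, 0.0, -0.048], [0.048, 0.0, 0.999], [0.0, -1.0, 0.0]]
ft_force: [1.0, 0.9, -0.9]
grip_width: 0.0503
time_s: 11.25
position: [0.5616, -0.0426, 0.1529]
tool_rot: [[0.999, 0.0, -0.044], [0.044, -0.0, 0.999], [0.0, -1.0, -0.0]]
ft_force: [0.0, -0.2, -1.5]
grip_width: 0.0501
[[ 0.5616 -0.0428  0.1528]
 [ 0.5616 -0.0428  0.1528]
 [ 0.5615 -0.0427  0.1527]] [[ 9.99071970e-01 -1.31000143e-04 -4.30718252e-02]
 [ 4.30718021e-02 -1.73882408e-04  9.99071964e-01]
 [-1.38368003e-04 -9.99999976e-01 -1.68078628e-04]]
expected tips crop [[419. 147.]
 [254.  69.]
 [ 88. 147.]]
```

View pics/c6.png

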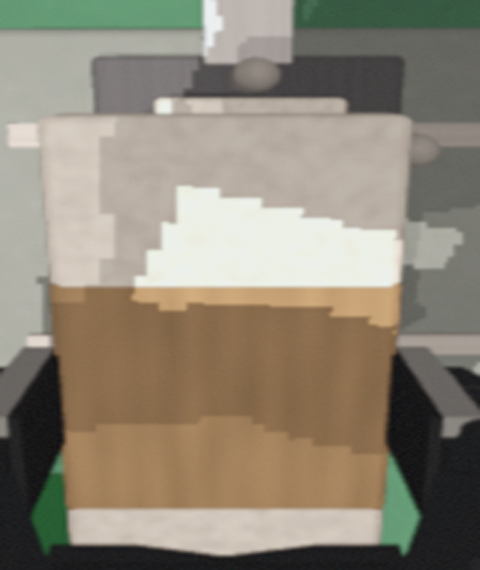

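```bash
python3 -m pendant '[[[-0.14,0.21,-0.3],0,0.3],[[0,0,-0.3],0,0.3],[[0,0,0],0,0.3],[[0,0,0],0,0.3]]'
```

```text
time_s: 11.73
position: [0.5572, -0.0357, 0.1343]
tool_rot: [[0.999, -0.001, -0.044], [0.044, 0.0, 0.999], [-0.001, -1.0, 0.0]]
ft_force: [0.2, 0.4, -0.7]
grip_width: 0.0502
```

```bash
python3 -m pendant '[[[0,0,-0.4],0,0.3],[[0,0,-0.4],0,0.3],[[0,0,-0.4],0,0.3],[[0,0,-0.4],0,0.3],[[0,0,-0.4],0,0.3],[[0,0,-0.4],0,0.3],[[0,0,-0.3],0,0.3],[[0,0,0],0,0.3],[[0,0,0],0,0.3]]'
```

```text
time_s: 12.48
position: [0.5575, -0.0354, 0.0539]
tool_rot: [[0.999, -0.0, -0.044], [0.044, -0.0, 0.999], [-0.0, -1.0, -0.0]]
ft_force: [0.1, 0.1, -1.3]
grip_width: 0.0503
```

```bash
python3 -m pendant '[[[0,-0.02,-0.2],0,0.3],[[0,0,-0.12],0,0.3],[[0,0,0],0,0.3],[[0,0,0],0,0.3]]'; python3 -m pendant '[[[0,0,0],0,0.75],[[0,0,0],0,0.75],[[0,0,0],0,0.75],[[0,0,0],0,0.75],[[0,0,0.5],0,0.75],[[0,0,1],0,0.75],[[0,0,1],0,0.75],[[0,0,1],0,0.75],[[-0.5,-1,1],-1,0.8],[[-1,-1,1],-1,0.8],[[-1,-1,0],-0.9,0.8],[[-1,-1,0],0,0.8]]';python3 -m pendant '[[[-0.7,-1,0],0,0.9],[[-0.7,-1,0],0,1],[[0,-1,0],0,1],[[0,-1,0],0,1],[[0,0,0],0,1],[[0,0,0],0,1]]'  && python3 -c "
from h import *
grab('wrist','w7');print(env.observe()['position'])
bars('w7');bars('w7',.054)"
```

```text
time_s: 12.82
position: [0.5573, -0.0358, 0.0442]
tool_rot: [[0.999, -0.0, -0.045], [0.045, 0.0, 0.999], [-0.0, -1.0, 0.0]]
ft_force: [0.1, -0.6, -0.8]
grip_width: 0.0503
time_s: 13.82
position: [0.4597, -0.1474, 0.2024]
tool_rot: [[0.978, 0.003, 0.21], [-0.21, -0.002, 0.978], [0.003, -1.0, -0.001]]
ft_force: [-0.9, -1.6, -0.4]
grip_width: 0.0682
time_s: 14.32
position: [0.4181, -0.2675, 0.2008]
tool_rot: [[0.978, -0.0, 0.209], [-0.209, 0.0, 0.978], [-0.0, -1.0, 0.0]]
ft_force: [0.9, -0.2, 0.2]
grip_width: 0.0856
[ 0.41820546 -0.26638674  0.20087902]
[268. 175.] 5579 z 0.015 ctr [ 414.6 -317.3] size [ 51.9 128. ] yaw -11.8 kraft frac 0.41
[532. 173.] 605 z 0.0208 ctr [462.5 -37.4] size [41.2 25. ] yaw 2.6 kraft frac 0.0
[469. 236.] 1119 z 0.0111 ctr [ 529.  -107.6] size [72.2 47.9] yaw 0.4 kraft frac 0.0
[563. 257.] 4428 z 0.0529 ctr [556.8 -37.5] size [129.5  51.5] yaw 2.8 kraft frac 0.49
```

View pics/w7.png

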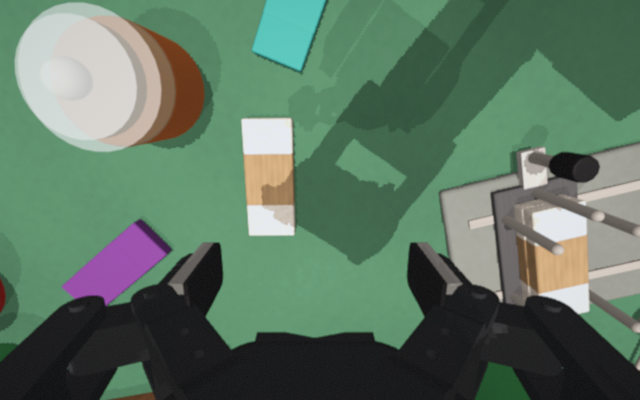

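```bash
python3 -m pendant '[[[-0.06,-0.85,0],0,1],[[-0.06,-0.84,-0.6],0,1],[[0,0,-1],0,1],[[0,0,-1],0,1],[[0,0,-1],0,0.9],[[0,0,-1],0,0.85],[[0,0,-1],0,0.85],[[0,0,0],0,0.85],[[0,0,0],0,0.85]]' && python3 -c "
from h import *
grab('wrist','w8');print(env.observe()['position'])
bars('w8')"
```

```text
time_s: 15.12
position: [0.4149, -0.316, 0.0329]
tool_rot: [[0.979, -0.002, 0.206], [-0.206, 0.002, 0.979], [-0.002, -1.0, 0.002]]
ft_force: [-0.0, 0.5, 0.5]
grip_width: 0.0727
[ 0.41544425 -0.31687792  0.03418843]
[311. 219.] 20378 z 0.015 ctr [ 414.3 -317.9] size [ 51.2 127.7] yaw -11.8 kraft frac 0.42
```

```bash
python3 -m pendant '[[[-0.02,-0.02,-0.6],0,0.85],[[0,0,-0.42],0,0.85],[[0,0,0],0,0.85],[[0,0,0],0,0.3],[[0,0,0],0,0.3],[[0,0,0],0,0.3],[[0,0,0],0,0.3],[[0,0,0],0,0.3],[[0,0,0],0,0.3]]'; python3 -m pendant '[[[0,0,0.3],0,0.3],[[0,0,0.7],0,0.3],[[0,0,1],0,0.3],[[0,0,1],0,0.3],[[0,0,1],0,0.3],[[0.2,0.6,1],1,0.3],[[0.7,1,0],0.9,0.3],[[0.7,1,0],1,0.3],[[0.7,1,0],0,0.3],[[0.7,1,0],0,0.3],[[0.7,1,0],0,0.3],[[0.7,1,0],0,0.3]]' ;python3 -m pendant '[[[0.4,1,0.3],0,0.3],[[0,1,0.3],0,0.3],[[0,0.4,0],0,0.3],[[0,0,0],0,0.3],[[0,0,0],0,0.3],[[0,0,0],0,0.3]]'
```

```text
time_s: 15.92
position: [0.415, -0.3185, 0.0047]
tool_rot: [[0.978, 0.002, 0.207], [-0.207, -0.003, 0.978], [0.003, -1.0, -0.002]]
ft_force: [-2.1, 0.4, 8.4]
grip_width: 0.05
time_s: 16.92
position: [0.5469, -0.1181, 0.1542]
tool_rot: [[0.999, 0.001, -0.045], [0.045, -0.001, 0.999], [0.001, -1.0, -0.001]]
ft_force: [0.7, -0.1, -1.5]
grip_width: 0.0501
time_s: 17.42
position: [0.5579, -0.0489, 0.1706]
tool_rot: [[0.999, -0.0, -0.044], [0.044, -0.0, 0.999], [-0.0, -1.0, -0.0]]
ft_force: [0.1, 0.2, -1.7]
grip_width: 0.05
```

```bash
python3 - <<'E'
from inhand import *
ps=[]
for i in range(3):
    grab('wrist','w9'); o=env.observe();ps.append(o['position'])
print(np.array(ps).round(4),o['tool_rot'][0])
a=np.load('pics/w9.npz')
print(a['P'][150:290:20,315].round(4))
c=a['im'][60:345,240:400][...,::-1]; cv2.imwrite('pics/c9.png',cv2.resize(c,None,fx=3,fy=2,interpolation=cv2.INTER_CUBIC))
th=np.radians(2.6);R=np.array([[np.cos(th),-np.sin(th)],[np.sin(th),np.cos(th)]])
M=np.array([[-.05,.034],[-.073,0],[-.05,-.034]])@R.T+[.5596,-.0368]
print('expected tips crop',((proj(np.c_[M,[.1]*3],a['K'],a['Rw'],a['tw'])-[240,60])*[3,2]).round())
E
```

```text
[[ 0.5579 -0.0492  0.1705]
 [ 0.558  -0.0492  0.1703]
 [ 0.558  -0.0491  0.1703]] [ 9.99081049e-01 -3.91924504e-04 -4.28591091e-02]
[[ 0.5082 -0.0512  0.1808]
 [ 0.5169 -0.0508  0.1802]
 [ 0.5257 -0.0504  0.1807]
 [ 0.5347 -0.05    0.1812]
 [ 0.5438 -0.0496  0.1822]
 [ 0.5545 -0.0492  0.1803]
 [ 0.5645 -0.0487  0.1808]]
expected tips crop [[429. 154.]
 [280.  83.]
 [127. 155.]]
```

View pics/c9.png

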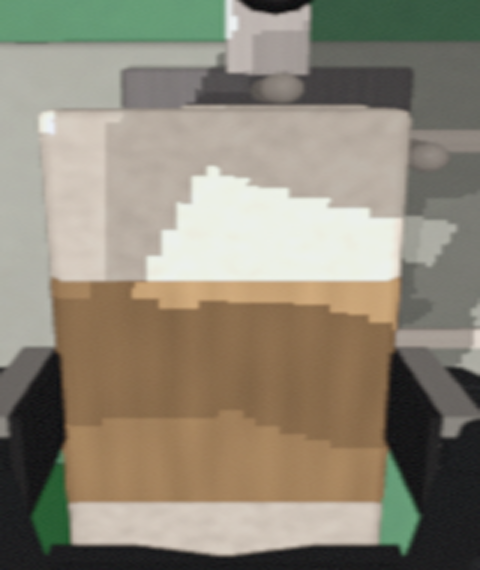

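```bash
python3 -m pendant '[[[0.03,0.43,-0.3],0,0.3],[[0,0,-0.5],0,0.3],[[0,0,0],0,0.3],[[0,0,-0.4],0,0.3],[[0,0,-0.4],0,0.3],[[0,0,-0.4],0,0.3],[[0,0,-0.4],0,0.3],[[0,0,-0.4],0,0.3],[[0,0,-0.4],0,0.3],[[0,0,-0.15],0,0.3],[[0,0,0],0,0.3],[[0,0,0],0,0.3]]'
```

```text
time_s: 18.57
position: [0.5593, -0.0351, 0.0703]
tool_rot: [[0.999, 0.0, -0.044], [0.044, -0.0, 0.999], [0.0, -1.0, -0.0]]
ft_force: [0.4, 0.1, -1.2]
grip_width: 0.0498
```

```bash
python3 -m pendant '[[[0,-0.03,-0.2],0,0.3],[[0,0,-0.13],0,0.3],[[0,0,0],0,0.3],[[0,0,0],0,0.3]]'; python3 -m pendant '[[[0,0,0],0,0.75],[[0,0,0],0,0.75],[[0,0,0],0,0.75],[[0,0,0],0,0.75],[[0,0,0.5],0,0.75],[[0,0,1],0,0.75],[[0,0,1],0,0.75],[[0,0,1],0,0.75],[[-0.5,-0.3,1],0,0.8],[[0,-0.3,1],0,0.8],[[0,0,0],0,0.8],[[0,0,0],0,0.8]]' && python3 -c "
from h import *
grab('wrist','w10');print(env.observe()['position'])
grab('top','t10')
bars('w10',.07)"
```

```text
time_s: 18.9
position: [0.559, -0.0359, 0.06]
tool_rot: [[0.999, -0.0, -0.045], [0.045, 0.0, 0.999], [-0.0, -1.0, 0.0]]
ft_force: [0.7, -0.3, 0.0]
grip_width: 0.05
time_s: 19.9
position: [0.5445, -0.0543, 0.2265]
tool_rot: [[0.999, 0.003, -0.044], [0.044, -0.001, 0.999], [0.003, -1.0, -0.001]]
ft_force: [-0.4, -0.5, -1.3]
grip_width: 0.0682
[ 0.543967   -0.05388153  0.22492233]
[333. 188.] 6422 z 0.069 ctr [558.5 -36. ] size [127.8  51.1] yaw 2.5 kraft frac 0.42
```

View pics/w10.png

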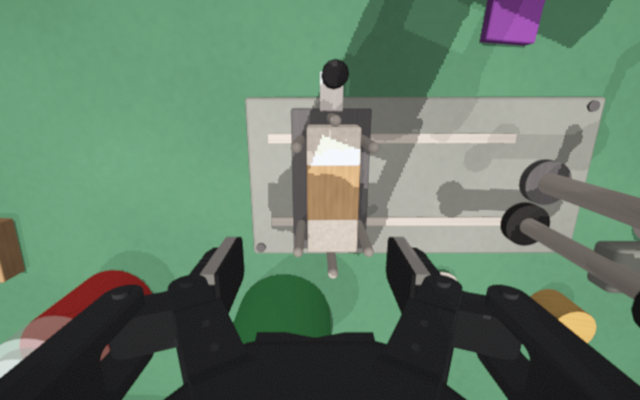

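View pics/t10.png

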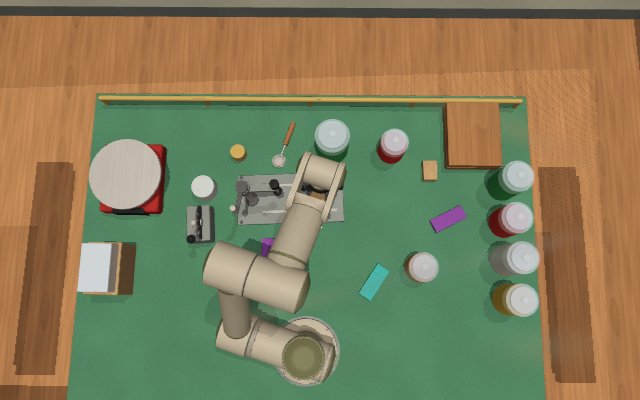

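```bash
python3 - <<'E'
from h import *
a=np.load('pics/t10.npz');P=a['P']
tcp=np.array([.544,-.054,.225])
m=np.isfinite(P[...,0])&(P[...,2]>.33)&(P[...,0]<.75)&(P[...,0]>.1)&(abs(P[...,1])<.4)
Q=P[m]-tcp
for x0 in np.arange(-.4,.12,.04):
    s=Q[(Q[:,0]>x0)&(Q[:,0]<x0+.04)]
    if len(s): print(round(x0,2),'y',s[:,1].min().round(3),s[:,1].max().round(3),'z top',s[:,2].min().round(3),s[:,2].max().round(3))
E
```

```text
-0.4 y 0.039 0.291 z top 0.105 0.454
-0.36 y 0.025 0.28 z top 0.225 0.463
-0.32 y 0.025 0.283 z top 0.377 0.466
-0.28 y 0.029 0.283 z top 0.346 0.467
-0.24 y 0.015 0.267 z top 0.318 0.453
-0.2 y 0.002 0.117 z top 0.296 0.385
-0.16 y -0.019 0.106 z top 0.236 0.359
-0.12 y -0.033 0.101 z top 0.24 0.331
-0.08 y -0.055 0.09 z top 0.194 0.319
-0.04 y -0.066 0.077 z top 0.105 0.312
-0.0 y -0.066 0.073 z top 0.107 0.311
0.04 y 0.008 0.05 z top 0.264 0.299
```

```bash
python3 -c "
from h import *
a=np.load('pics/w10.npz');print(onz([(335,73)],.088,a['K'],a['Rw'],a['tw']),a['P'][73,335])"
python3 -m pendant '[[[-0.8,0.1,0],0,0.8],[[-0.8,0.1,0],0,0.8],[[-0.8,0.1,0],0,0.8],[[-0.7,0.1,-0.2],0,0.8],[[0,0,-0.5],0,0.8],[[0,0,-1],0,0.8],[[0,0,-1],0,0.8],[[0,0,0],0,0.8],[[0,0,0],0,0.8]]'; python3 -c "
from h import *
grab('wrist','w11');print(env.observe()['position'])"
```

```text
[[ 0.44899451 -0.04155599  0.088     ]] [ 0.44885637 -0.04147951  0.08661979]
time_s: 20.75
position: [0.4504, -0.0414, 0.143]
tool_rot: [[0.999, -0.004, -0.045], [0.045, 0.002, 0.999], [-0.004, -1.0, 0.002]]
ft_force: [1.3, -0.5, 1.0]
grip_width: 0.068
[ 0.45130795 -0.04179043  0.14429486]
```

View pics/w11.png

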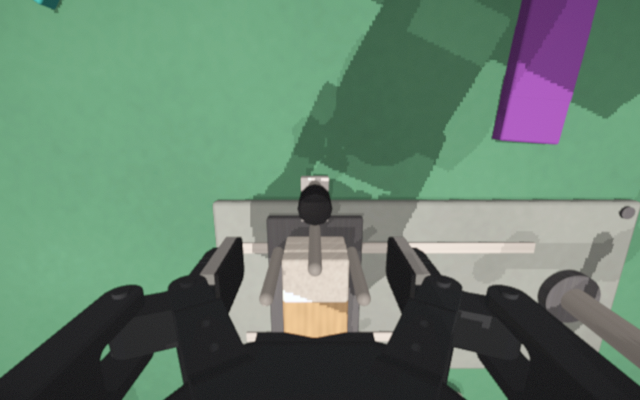

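```bash
python3 -m pendant '[[[-0.08,0,-0.7],0,0.8],[[0,0,-0.9],0,0.8],[[0,0,-0.9],0,0.8],[[0,0,-0.45],0,0.8],[[0,0,0],0,0.1],[[0,0,0],0,0.1],[[0,0,0],0,0.1],[[0,0,0],0,0.1],[[0,0,0],0,0.1],[[0,0,0],0,0.1],[[0,0,0],0,0.1]]' 40
```

```text
time_s: 21.72
position: [0.4497, -0.042, 0.0572]
tool_rot: [[0.999, 0.003, -0.045], [0.045, -0.001, 0.999], [0.003, -1.0, -0.001]]
ft_force: [-0.2, 1.7, 6.2]
grip_width: 0.0231
```

```bash
python3 -m pendant '[[[-0.01,0.2,0],0,0.1],[[-0.015,0.35,0],0,0.1],[[-0.02,0.45,0],0,0.1],[[-0.023,0.5,0],0,0.1],[[-0.023,0.5,0],0,0.1],[[-0.023,0.5,0],0,0.1],[[-0.023,0.5,0],0,0.1],[[-0.02,0.45,0],0,0.1],[[-0.018,0.4,0],0,0.1],[[-0.013,0.3,0],0,0.1],[[-0.01,0.2,0],0,0.1],[[0,0.1,0],0,0.1]]' ; python3 -m pendant '[[[0,0.1,0],0,0.1],[[0,0.1,0],0,0.1],[[0,0,0],0,0.1],[[0,0,0],0,0.1]]'
```

```text
time_s: 22.72
position: [0.4436, 0.0921, 0.0572]
tool_rot: [[0.999, 0.003, -0.046], [0.046, -0.001, 0.999], [0.003, -1.0, -0.001]]
ft_force: [-1.9, -2.6, 6.2]
grip_width: 0.0228
time_s: 23.05
position: [0.4433, 0.0978, 0.0572]
tool_rot: [[0.999, 0.003, -0.045], [0.045, -0.0, 0.999], [0.003, -1.0, -0.0]]
ft_force: [-2.3, 1.8, 6.8]
grip_width: 0.023
```

```bash
python3 -m pendant '[[[0,0.05,0],0,0.1],[[0,0.05,0],0,0.1],[[0,0,0],0,0.1]]';python3 -m pendant '[[[0,0.05,0],0,0.1],[[0,0.05,0],0,0.1],[[0,0,0],0,0.1]]'
```

```text
time_s: 23.3
position: [0.4433, 0.0981, 0.0572]
tool_rot: [[0.999, 0.002, -0.046], [0.046, -0.006, 0.999], [0.002, -1.0, -0.006]]
ft_force: [-3.8, -22.5, 8.1]
grip_width: 0.0231
time_s: 23.55
position: [0.4433, 0.0983, 0.0572]
tool_rot: [[0.999, 0.001, -0.047], [0.047, -0.011, 0.999], [0.0, -1.0, -0.011]]
ft_force: [-6.0, -44.9, 8.4]
grip_width: 0.023
```

```bash
python3 -m pendant '[[[0,-0.09,0],0,0.1],[[0,-0.09,0],0,0.1],[[0,0,0],0,0.1]]';python3 -m pendant '[[[0,0,0],0,0.6],[[0,0,0],0,0.6],[[0,0,0],0,0.6],[[0,0,0],0,0.6],[[0,0,0.5],0,0.7],[[0,0,1],0,0.8],[[0,0,1],0,0.8],[[-0.5,-0.3,1],0,0.8],[[-1,-0.5,1],0,0.8],[[-0.5,-0.5,1],0,0.8],[[0,0,1],0,0.8],[[0,0,0],0,0.8]]';python3 -c "
from h import *
o=env.observe();print(o['position'],o['ft_force'])
grab('wrist','w12')
grab('scene','s12')"
```

```text
time_s: 23.8
position: [0.4434, 0.0975, 0.0572]
tool_rot: [[0.999, 0.003, -0.044], [0.044, -0.001, 0.999], [0.002, -1.0, -0.001]]
ft_force: [-2.5, -2.2, 7.1]
grip_width: 0.0228
time_s: 24.8
position: [0.3862, 0.0598, 0.2534]
tool_rot: [[0.999, 0.01, -0.044], [0.044, -0.002, 0.999], [0.01, -1.0, -0.002]]
ft_force: [0.0, -0.2, -0.0]
grip_width: 0.0684
[0.38621945 0.0597991  0.25335732] [ 0.03226734 -0.22653398 -0.04682863]
```

View pics/w12.png

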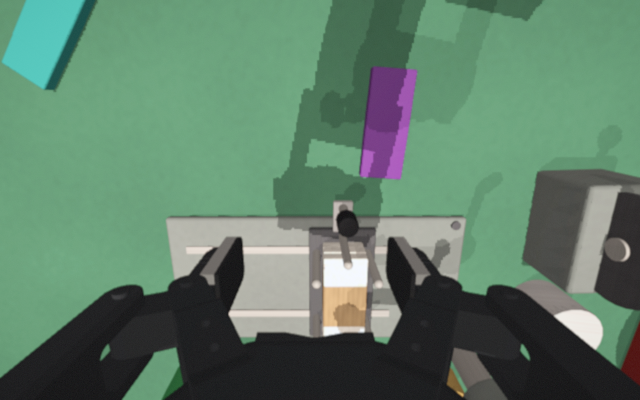

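View pics/s12.png

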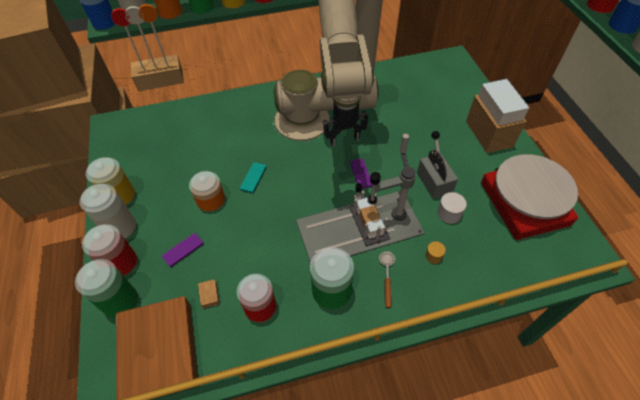

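```bash
python3 -m pendant '[[[0,0,0.8],0,0.8],[[0,0.2,1],0,0.8],[[0.5,0.4,0.7],0,0.8],[[1,0.4,0],0,0.8],[[1,0.3,0],0,0.8],[[0.5,0.1,0],0,0.8],[[0.2,0,0],0,0.8],[[0,0,0],0,0.8],[[0,0,0],0,0.8]]';python3 -c "
from h import *
o=env.observe();print(o['position'],o['ft_force'])
grab('wrist','w13')"
```

```text
time_s: 25.65
position: [0.4804, 0.1023, 0.3224]
tool_rot: [[0.999, -0.002, -0.045], [0.045, 0.0, 0.999], [-0.002, -1.0, 0.0]]
ft_force: [-0.3, -0.3, -0.2]
grip_width: 0.0685
[0.48038588 0.10229376 0.32237415] [-0.25157671 -0.29300587 -0.23054906]
```

View pics/w13.png

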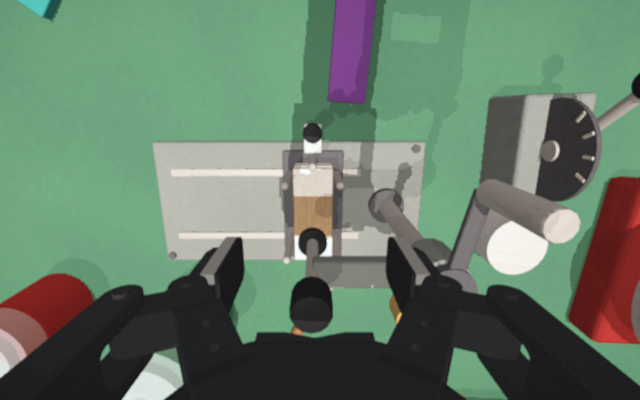

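```bash
python3 - <<'E'
from h import *
a=np.load('pics/w13.npz')
P=a['P']
m=np.zeros((400,640),bool); m[270:335,280:340]=1
m&=(P[...,2]>.26)&(P[...,2]<.295)
Q=P[m];print(len(Q),np.nanpercentile(Q,[1,50,99],axis=0).round(4))
t=Q[Q[:,2]>.277];print(len(t),t.min(0),t.max(0))
m=np.zeros((400,640),bool); m[170:260,460:600]=1
m&=(P[...,2]>.312)&(P[...,2]<.34); t=P[m]; print(len(t),t.min(0),t.max(0),t.mean(0))
for u,v in [(560,226),(312,132),(551,150),(312,240)]: print(P[v,u].round(4))
E
```

```text
1763 [[0.5383 0.0878 0.2606]
 [0.5487 0.1026 0.276 ]
 [0.5675 0.1174 0.2777]]
224 [0.53958531 0.0896605  0.27700148] [0.56582268 0.11611363 0.27851224]
1293 [0.45545622 0.21568901 0.31200074] [0.47555597 0.23567521 0.31951564] [0.46454398 0.22428142 0.31668475]
[0.4654 0.2259 0.317 ]
[0.441  0.0973 0.0875]
[0.4478 0.3749 0.104 ]
[0.5482 0.1025 0.1601]
```

```bash
python3 -m pendant '[[[0.6,0,0],0,0.8],[[0.8,0,0],0,0.8],[[0.7,0,0],0,0.8],[[0.32,0.02,0],0,0.8],[[0,0,0],0,0.8],[[0,0,-0.5],0,0.8],[[0,0,-0.7],0,0.8],[[0,0,-0.7],0,0.8],[[0,0,-0.5],0,0.8],[[0,0,-0.1],0,0.8],[[0,0,0],0,0.8],[[0,0,0],0,0.8]]'
```

```text
time_s: 26.7
position: [0.5534, 0.1029, 0.2496]
tool_rot: [[0.999, 0.002, -0.045], [0.045, -0.0, 0.999], [0.002, -1.0, -0.0]]
ft_force: [-0.1, -0.2, 0.2]
grip_width: 0.0681
```

```bash
python3 -m pendant '[[[0,0,-0.05],0,0.2],[[0,0,0],0,0.2],[[0,0,0],0,0.2],[[0,0,0],0,0.2],[[0,0,0],0,0.2],[[0,0,0],0,0.2],[[0,0,0],0,0.2]]' 60;python3 -m pendant '[[[0,0,-0.2],0,0.2],[[0,0,-0.4],0,0.2],[[0,0,-0.4],0,0.2],[[0,0,-0.4],0,0.2],[[0,0,-0.4],0,0.2],[[0,0,-0.3],0,0.2],[[0,0,0],0,0.2],[[0,0,0],0,0.2]]'
```

```text
time_s: 27.28
position: [0.5537, 0.1028, 0.2471]
tool_rot: [[0.999, 0.001, -0.045], [0.045, -0.0, 0.999], [0.001, -1.0, -0.0]]
ft_force: [-1.2, -1.5, 2.3]
grip_width: 0.0307
time_s: 27.95
position: [0.5536, 0.1028, 0.183]
tool_rot: [[0.999, -0.001, -0.045], [0.045, -0.0, 0.999], [-0.001, -1.0, -0.0]]
ft_force: [2.1, -1.7, -4.8]
grip_width: 0.0303
```

```bash
python3 -m pendant '[[[0,0,-0.15],0,0.2],[[0,0,-0.15],0,0.2],[[0,0,-0.1],0,0.2],[[0,0,0],0,0.2]]';python3 -m pendant '[[[0,0,-0.04],0,0.2],[[0,0,0],0,0.2]]';python3 -m pendant '[[[0,0,-0.03],0,0.2],[[0,0,0],0,0.2]]';python3 -m pendant '[[[0,0,-0.03],0,0.2],[[0,0,0],0,0.2]]'
```

```text
time_s: 28.28
position: [0.5536, 0.1029, 0.1714]
tool_rot: [[0.999, 0.0, -0.045], [0.045, -0.0, 0.999], [0.0, -1.0, -0.0]]
ft_force: [1.8, -1.4, -2.8]
grip_width: 0.0305
time_s: 28.45
position: [0.5537, 0.1029, 0.1706]
tool_rot: [[0.999, 0.0, -0.045], [0.045, -0.0, 0.999], [0.0, -1.0, -0.0]]
ft_force: [1.0, -2.0, 1.5]
grip_width: 0.0305
time_s: 28.62
position: [0.5537, 0.1029, 0.17]
tool_rot: [[0.999, 0.001, -0.045], [0.045, -0.0, 0.999], [0.001, -1.0, -0.0]]
ft_force: [-0.2, -2.7, 4.2]
grip_width: 0.0305
time_s: 28.78
position: [0.5537, 0.1029, 0.17]
tool_rot: [[0.999, 0.001, -0.045], [0.045, -0.0, 0.999], [0.001, -1.0, -0.0]]
ft_force: [-3.6, -3.1, 10.8]
grip_width: 0.0302
```

```bash
python3 -m pendant '[[[0,0,-0.04],0,0.2],[[0,0,0],0,0.2]]';python3 -m pendant '[[[0,0,-0.04],0,0.2],[[0,0,0],0,0.2]]'; python3 -c "
from h import *
grab('wrist','w14');grab('scene','s14')
a=np.load('pics/s14.npz');cv2.imwrite('pics/c14.png',cv2.resize(a['im'][120:280,280:480][...,::-1],None,fx=4,fy=3.7,interpolation=cv2.INTER_CUBIC)[:, :])"
```

```text
time_s: 28.95
position: [0.5538, 0.1028, 0.1699]
tool_rot: [[0.999, 0.003, -0.045], [0.045, -0.0, 0.999], [0.003, -1.0, -0.001]]
ft_force: [-5.5, -3.1, 18.9]
grip_width: 0.0305
time_s: 29.12
position: [0.5538, 0.1029, 0.1699]
tool_rot: [[0.999, 0.004, -0.045], [0.045, -0.001, 0.999], [0.004, -1.0, -0.001]]
ft_force: [-9.8, -2.7, 26.2]
grip_width: 0.0303
```

View pics/c14.png

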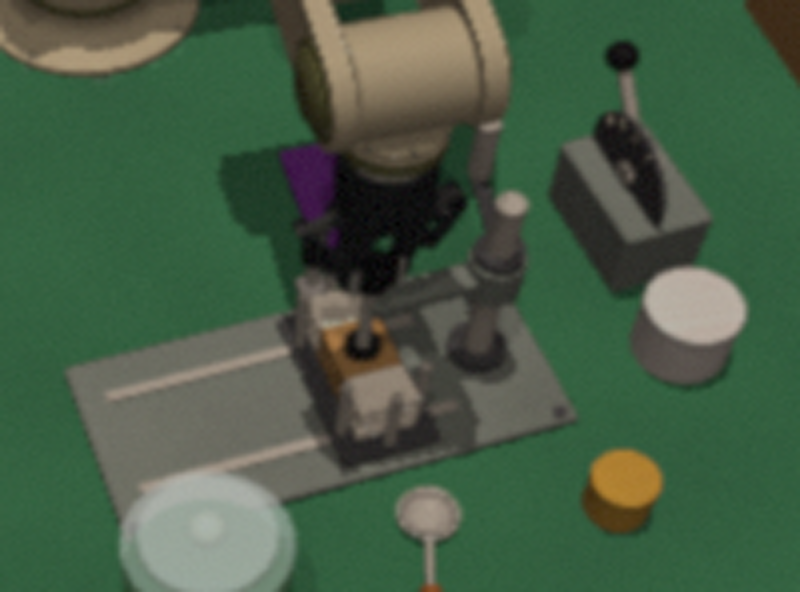

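View pics/w14.png

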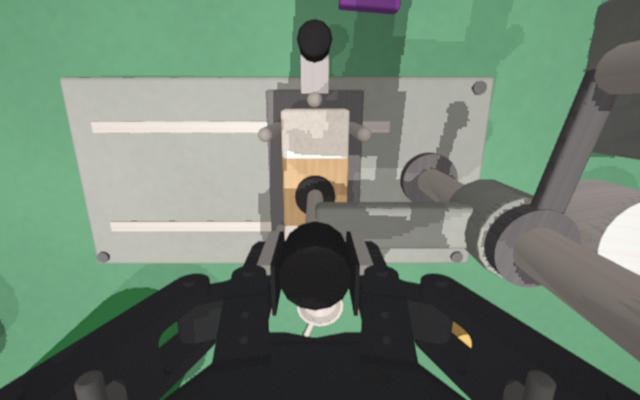

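```bash
python3 -m pendant '[[[0,0,0.06],0,0.2],[[0,0,0.05],0,0.2],[[0,0,0],0,0.2]]';python3 -m pendant '[[[0,0,0],0,0.6],[[0,0,0],0,0.7],[[0,0,0],0,0.75],[[0,0,0],0,0.75],[[0,0,0],0,0.75]]'
```

```text
time_s: 29.47
position: [0.5537, 0.1028, 0.17]
tool_rot: [[0.999, 0.0, -0.045], [0.045, -0.0, 0.999], [0.0, -1.0, -0.0]]
ft_force: [-1.0, -3.2, 6.2]
grip_width: 0.0306
time_s: 29.88
position: [0.5535, 0.1031, 0.1694]
tool_rot: [[0.999, -0.001, -0.045], [0.045, 0.0, 0.999], [-0.001, -1.0, 0.0]]
ft_force: [1.1, -0.6, 0.1]
grip_width: 0.0638
```

```bash
python3 -m pendant '[[[0,0,0.4],0,0.8],[[0,0,0.8],0,0.8],[[0,0,1],0,0.8],[[0,0,1],0,0.8],[[0,0,1],0,0.8],[[0,0,1],0,0.8],[[-1,0.6,0],-0.5,0.8],[[-1,0.6,0],-1,0.8],[[-1,0.7,0],-0.76,0.8],[[-0.5,0.7,0],0,0.8],[[0,0.6,0],0,0.8],[[0,0.6,0],0,0.8]]';python3 -m pendant '[[[0,0,0],0,0.8],[[0,0,0],0,0.8]]'; python3 - <<'E'
from h import *
o=env.observe();print(o['position'],o['tool_rot'][0],o['q'])
grab('wrist','w15');a=np.load('pics/w15.npz');P=a['P']
m=(abs(P[...,0]-.465)<.04)&(abs(P[...,1]-.225)<.04)&(P[...,2]>.228)&(P[...,2]<.26)
t=P[m]; print(len(t),t.min(0).round(4),t.max(0).round(4)); t=t[t[:,2]>.237];print(t.min(0).round(4),t.max(0).round(4))
E
```

```text
time_s: 30.88
position: [0.4475, 0.218, 0.3263]
tool_rot: [[0.988, 0.001, 0.151], [-0.151, 0.0, 0.988], [0.001, -1.0, 0.0]]
ft_force: [0.0, -1.1, 0.3]
grip_width: 0.0685
time_s: 31.05
position: [0.4484, 0.2173, 0.3255]
tool_rot: [[0.989, -0.0, 0.15], [-0.15, -0.0, 0.989], [-0.0, -1.0, -0.0]]
ft_force: [0.3, 0.0, -0.1]
grip_width: 0.0688
[0.44839836 0.21733812 0.32549855] [ 9.88619285e-01 -3.46333701e-04  1.50438654e-01] [ 1.22225345e+01  1.34989232e+01  7.10745836e+01 -4.11333413e-03
  9.54476839e+01 -6.91255052e+01]
538 [0.4551 0.2169 0.2283] [0.4745 0.2363 0.2419]
[0.4555 0.2169 0.2371] [0.4745 0.2363 0.2419]
```

View pics/w15.png

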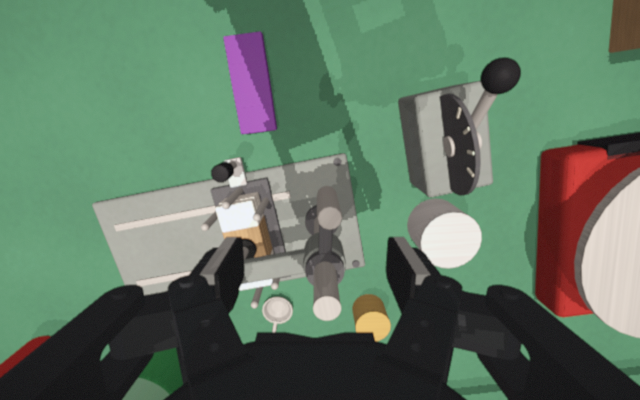

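```bash
python3 -m pendant '[[[0.4,0.2,0],0,0.8],[[0.15,0.11,-0.3],0,0.8],[[0,0,-0.8],0,0.8],[[0,0,-1],0,0.8],[[0,0,-1],0,0.8],[[0,0,-0.6],0,0.8],[[0,0,-0.3],0,0.8],[[0,0,0],0,0.8],[[0,0,0],0,0.8]]'
```

```text
time_s: 31.85
position: [0.4655, 0.226, 0.2061]
tool_rot: [[0.988, 0.0, 0.153], [-0.153, 0.0, 0.988], [0.0, -1.0, 0.0]]
ft_force: [-0.1, -0.4, 0.1]
grip_width: 0.0683
```

```bash
python3 - <<'E'
import numpy as np
f=np.radians(9.3+5*np.arange(15)); p=np.c_[-np.cos(f),np.sin(f)]*.085
print((np.diff(p,axis=0)/.03).round(3).tolist())
E
python3 -m pendant '[[[0,0,0],0,0.42],[[0,0,0],0,0.42],[[0,0,0],0,0.42],[[0,0,0],0,0.42],[[0,0,0],0,0.42]]' 25
```

```text
[[0.051, 0.242], [0.071, 0.237], [0.092, 0.229], [0.111, 0.221], [0.13, 0.21], [0.148, 0.198], [0.165, 0.184], [0.18, 0.169], [0.194, 0.153], [0.207, 0.135], [0.218, 0.117], [0.227, 0.097], [0.235, 0.077], [0.241, 0.056]]
time_s: 32.27
position: [0.4652, 0.2263, 0.2061]
tool_rot: [[0.988, 0.001, 0.152], [-0.152, 0.0, 0.988], [0.001, -1.0, 0.0]]
ft_force: [0.1, 0.3, -0.6]
grip_width: 0.0358
```

```bash
python3 -m pendant '[[[0.05,0.24,0],-1,0.42],[[0.07,0.24,0],-1,0.42],[[0.09,0.23,0],-1,0.42],[[0.11,0.22,0],-1,0.42],[[0.13,0.21,0],-1,0.42],[[0.15,0.2,0],-1,0.42],[[0.165,0.185,0],-1,0.42],[[0.18,0.17,0],-1,0.42],[[0,0,0],0,0.42]]'
```

```text
time_s: 33.02
position: [0.4939, 0.2776, 0.2057]
tool_rot: [[0.657, 0.0, 0.753], [-0.753, 0.0, 0.657], [0.0, -1.0, 0.0]]
ft_force: [-0.1, -0.1, -0.3]
grip_width: 0.0361
```

```bash
python3 -m pendant '[[[0.19,0.155,0],-1,0.42],[[0.205,0.135,0],-1,0.42],[[0.22,0.115,0],-1,0.42],[[0.23,0.1,0],-1,0.42],[[0.235,0.08,0],-1,0.42],[[0.16,0.04,0],-0.6,0.42],[[0,0,0],0,0.42],[[0,0,0],0,0.42]]'; python3 - <<'E'
from h import *
grab('wrist','w16')
E
```

```text
time_s: 33.68
position: [0.5305, 0.2957, 0.2056]
tool_rot: [[0.233, -0.0, 0.973], [-0.973, -0.0, 0.233], [0.0, -1.0, -0.0]]
ft_force: [-0.3, -0.0, -0.0]
grip_width: 0.036
```

View pics/w16.png

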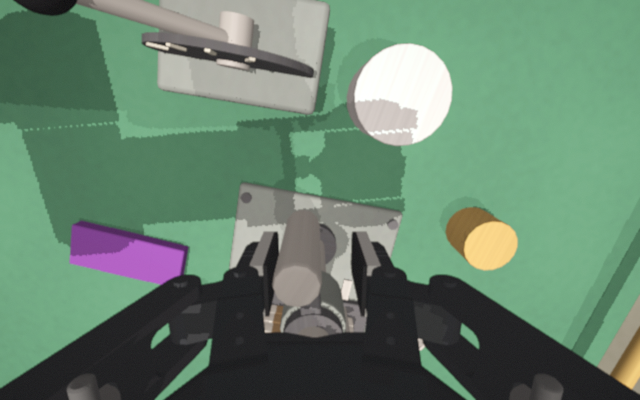

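```bash
python3 - <<'E'
from h import *
a=np.load('pics/w16.npz');P=a['P']
m=np.zeros((400,640),bool);m[255:312,270:325]=1
m&=(P[...,2]>.236)&(P[...,2]<.25);t=P[m];c=(t.min(0)+t.max(0))/2;print(len(t),c)
v=c[:2]-[.5483,.2130];print(np.hypot(*v),np.degrees(np.arctan2(v[1],-v[0]))+2.6)
E
```

```text
1819 [0.52330974 0.29249048 0.23899515]
0.0833261630305564 75.14786408096334
```

```bash
python3 -m pendant '[[[0,0,0],0,0.6],[[0,0,0],0,0.6],[[0,0,0],0,0.6],[[0,0,0.5],0,0.6],[[0,0,1],0,0.6],[[0,0,1],0,0.6],[[0,0,1],0,0.6],[[-0.6,0,1],1,0.6],[[-1,-0.2,0],1,0.6],[[-1,-0.2,0],1,0.6],[[-1,0,0],1,0.6],[[0,0,0],1,0.6]]'; python3 -m pendant '[[[-0.8,0.3,0],1,0.5],[[-0.8,0.3,0],1,0.5],[[0,0.3,0],1,0.5],[[0,0,0],0,0.5],[[0,0,0],0,0.5]]';python3 - <<'E'
from h import *
grab('wrist','w17');grab('scene','s17');grab('top','t17');print(env.observe()['position'])
E
```

```text
time_s: 34.73
position: [0.4183, 0.2838, 0.3421]
tool_rot: [[0.624, 0.001, 0.781], [-0.781, 0.001, 0.624], [-0.0, -1.0, 0.001]]
ft_force: [0.4, -0.5, 1.2]
grip_width: 0.0513
time_s: 35.15
position: [0.3746, 0.3109, 0.3407]
tool_rot: [[0.8, 0.0, 0.599], [-0.599, -0.0, 0.8], [0.0, -1.0, 0.0]]
ft_force: [-0.3, 1.0, -0.4]
grip_width: 0.0427
[0.37513524 0.31039568 0.34050033]
```

View pics/w17.png

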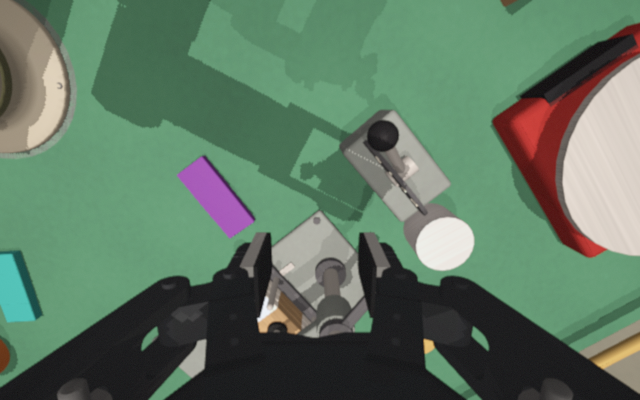

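View pics/s17.png

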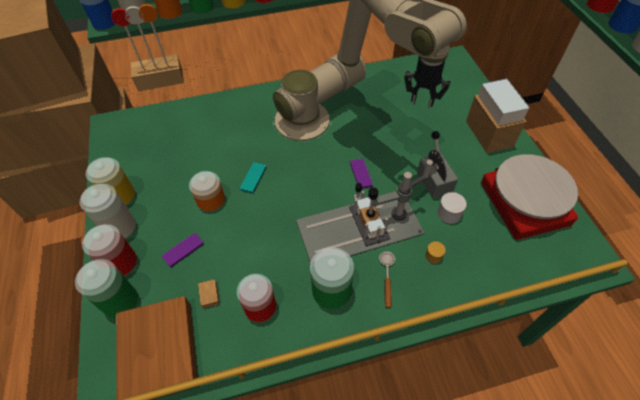

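```bash
python3 - <<'E'
from h import *
a=np.load('pics/w17.npz');P=a['P'];im=a['im']
# ball: sphere fit
m=np.zeros((400,640),bool);m[118:154,366:400]=1
m&=(P[...,2]>.14)&(P[...,2]<.25)&(im.max(-1)<70)
t=P[m];t=t[np.isfinite(t[:,0])]
from scipy.optimize import least_squares
r=least_squares(lambda c:np.linalg.norm(t-c,axis=1)-.015,np.median(t,0)-[0,0,.01],loss='soft_l1',f_scale=.001);print('ball',r.x.round(4),len(t),r.cost)
# pedestal top
for nm in('w17','t17'):
    b=np.load(f'pics/{nm}.npz');Q=b['P']
    m=(abs(Q[...,2]-.085)<.004)&(abs(Q[...,0]-.45)<.12)&(abs(Q[...,1]-.39)<.1)
    X=(Q[m][:,:2]*1000).astype(np.float32);print(nm,len(X),cv2.minAreaRect(X),np.median(Q[m][:,2]))
cv2.imwrite('pics/c17.png',cv2.resize(im[95:230,330:465][...,::-1],None,fx=5,fy=4.4,interpolation=cv2.INTER_CUBIC))
E
```

```text
ball [0.3796 0.3876 0.1851] 770 9.119684343765678e-05
w17 4113 ((447.2092590332031, 392.22808837890625), (128.6817626953125, 83.92605590820312), 4.255449295043945) 0.08383287616707302
t17 69 ((473.1850891113281, 358.8424987792969), (95.60894012451172, 28.217304229736328), 22.93687629699707) 0.08458665966455858
```

View pics/c17.png

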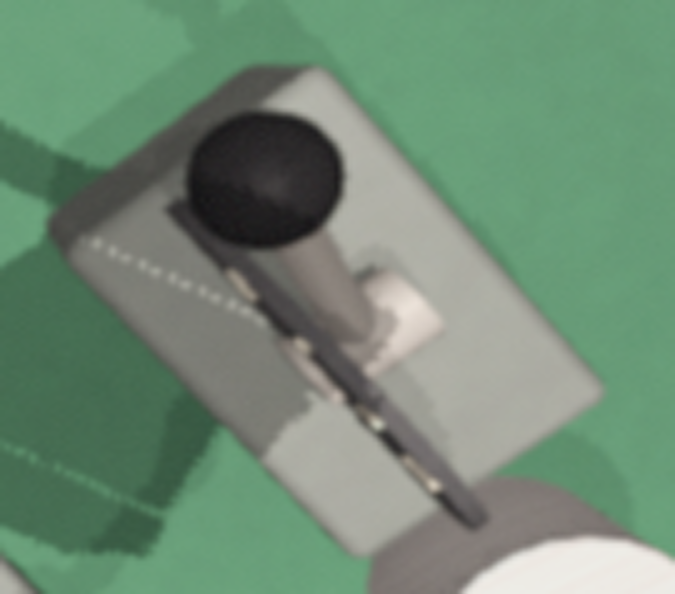

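```bash
python3 -m pendant '[[[0.05,0.5,0],1,0.8],[[0.1,0.6,0],1,0.8],[[0,0.6,0],1,0.8],[[0,0.5,0],1,0.8],[[0,0.37,0],1,0.8],[[0,0,-0.4],1,0.8],[[0,0,-0.6],1,0.8],[[0,0,-0.6],1,0.8],[[0,0,-0.6],0.2,0.8],[[0,0,0],0,0.8],[[0,0,0],0,0.8]]'; python3 - <<'E'
from h import *
grab('wrist','w18');print(env.observe()['position'])
E
```

```text
time_s: 36.22
position: [0.3795, 0.3875, 0.2745]
tool_rot: [[0.997, -0.001, -0.072], [0.072, -0.001, 0.997], [-0.001, -1.0, -0.001]]
ft_force: [0.3, 0.2, -0.4]
grip_width: 0.0681
[0.37972346 0.38783004 0.27542445]
```

View pics/w18.png

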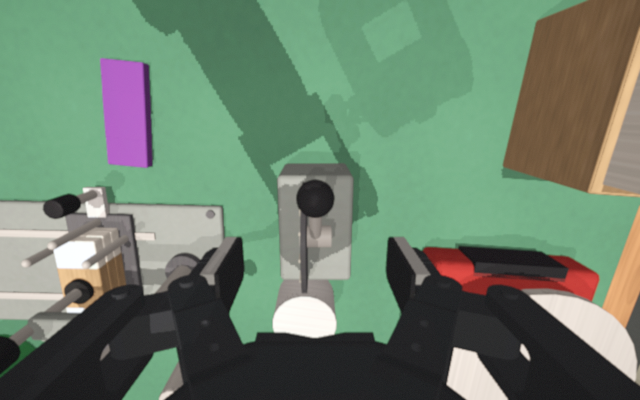

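```bash
python3 -m pendant '[[[0,0,-0.5],0,0.8],[[0,0,-1],0,0.8],[[0,0,-1],0,0.8],[[0,0,-0.7],0,0.8],[[0,0,-0.37],0,0.8],[[0,0,0],0,0.8],[[0,0,0],0,0.2],[[0,0,0],0,0.2],[[0,0,0],0,0.2],[[0,0,0],0,0.2],[[0,0,0],0,0.2],[[0,0,0],0,0.2]]' 25; python3 - <<'E'
import numpy as np
f=np.radians(39.3-np.array([0,6,12,18,24,30,36,39.3]));h=-.11*np.sin(f);z=.11*np.cos(f)
c,s=np.cos(np.radians(4.2)),np.sin(np.radians(4.2))
print((np.diff(np.c_[h*c,h*s,z],axis=0)/.03).round(3).tolist())
E
```

```text
time_s: 37.27
position: [0.3791, 0.3877, 0.1687]
tool_rot: [[0.997, 0.001, -0.074], [0.074, -0.0, 0.997], [0.001, -1.0, -0.0]]
ft_force: [-3.4, -3.3, 5.2]
grip_width: 0.0285
[[0.308, 0.023, 0.227], [0.33, 0.024, 0.194], [0.349, 0.026, 0.158], [0.363, 0.027, 0.121], [0.374, 0.027, 0.082], [0.38, 0.028, 0.042], [0.211, 0.015, 0.006]]
```

```bash
python3 -m pendant '[[[0.31,0.02,0.23],0,0.2],[[0.33,0.024,0.195],0,0.2],[[0.35,0.026,0.16],0,0.2],[[0.36,0.027,0.12],0,0.2],[[0.375,0.027,0.08],0,0.2],[[0.38,0.028,0.04],0,0.2],[[0.21,0.015,0.005],0,0.2],[[0,0,0],0,0.2],[[0,0,0],0,0.2]]'; python3 - <<'E'
from h import *
grab('scene','s19');grab('wrist','w19')
E
```

```text
time_s: 38.02
position: [0.449, 0.3928, 0.1929]
tool_rot: [[0.997, 0.002, -0.074], [0.074, 0.0, 0.997], [0.002, -1.0, 0.0]]
ft_force: [1.2, -3.1, 3.2]
grip_width: 0.0282
```

View pics/w19.png

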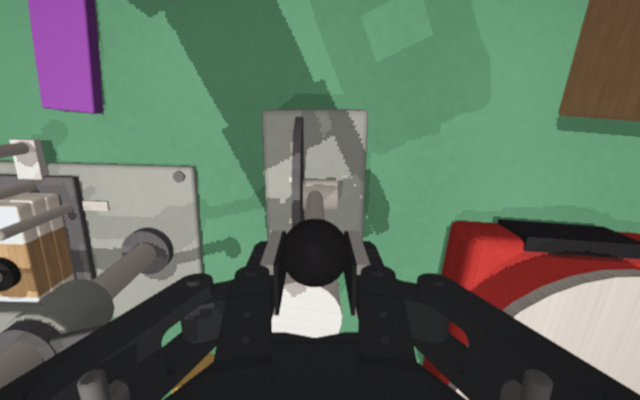

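```bash
python3 -m pendant '[[[0,0,0],0,0.5],[[0,0,0],0,0.7],[[0,0,0],0,0.8],[[0,0,0],0,0.8],[[0,0,0.5],0,0.8],[[0,0,0.8],0,0.8],[[0,0,1],0,0.8],[[-0.5,0,1],0,0.8],[[-1,0,0.5],0,0.8],[[-1,0,0],0,0.8],[[0,0,0],0,0.8],[[0,0,0],0,0.8]]'; python3 - <<'E'
from h import *
from scipy.optimize import least_squares
grab('wrist','w20');print(env.observe()['position'])
a=np.load('pics/w20.npz');P=a['P'];im=a['im']
m=(np.linalg.norm(P[...,:2]-[.448,.393],axis=-1)<.03)&(P[...,2]>.19)&(P[...,2]<.24)&(im.max(-1)<80)
t=P[m]
r=least_squares(lambda c:np.linalg.norm(t-c,axis=1)-.015,[.448,.393,.21],loss='soft_l1',f_scale=.001);print('ball',r.x.round(4),len(t))
m=(abs(P[...,2]-.084)<.003)&(abs(P[...,0]-.45)<.12)&(abs(P[...,1]-.39)<.1)
print(cv2.minAreaRect((P[m][:,:2]*1000).astype(np.float32)))
cv2.imwrite('pics/c20.png',cv2.resize(im[80:260,220:420][...,::-1],None,fx=4,fy=3.3,interpolation=cv2.INTER_CUBIC))
# predicted positions of vertical lever from pivot candidates
for px in(.447,.449): print(proj(np.array([[px,.3925,.1],[px,.3925,.15],[px,.3925,.21]]),a['K'],a['Rw'],a['tw']).round(1).tolist())
E
```

```text
time_s: 39.12
position: [0.3725, 0.3932, 0.3072]
tool_rot: [[0.997, 0.001, -0.076], [0.076, 0.001, 0.997], [0.001, -1.0, 0.001]]
ft_force: [-0.3, 0.3, 0.3]
grip_width: 0.0684
[0.3734098  0.39308427 0.30657548]
ball [0.443  0.3921 0.2088] 894
((446.8429870605469, 392.2494201660156), (128.05905151367188, 83.65692138671875), 4.391839981079102)
[[309.3, 229.2], [308.6, 247.2], [307.3, 277.4]]
[[309.2, 230.7], [308.4, 248.9], [307.1, 279.4]]
```

View pics/c20.png

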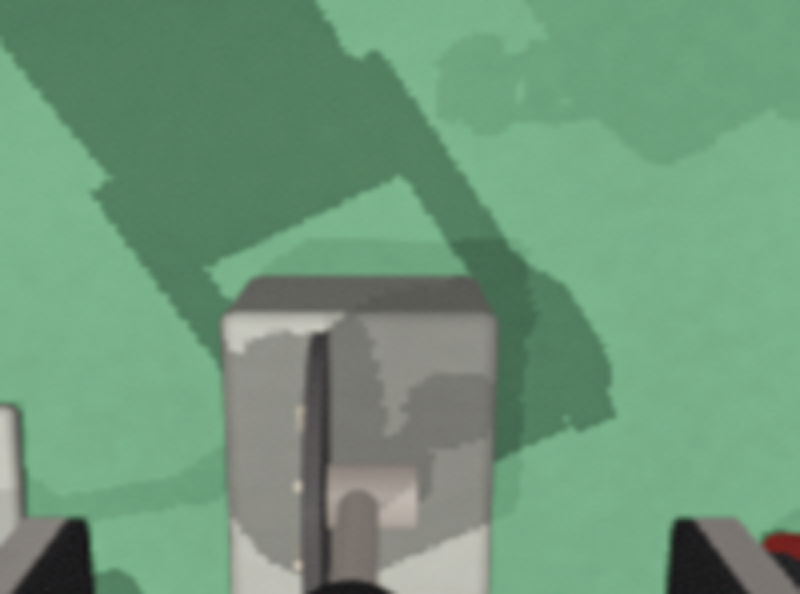

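```bash
python3 -m pendant '[[[-0.9,0,0],0,0.8],[[-0.9,0,0.4],0,0.8],[[0,0,0],0,0.8],[[0,0,0],0,0.8],[[0,0,0],0,0.8]]'; python3 - <<'E'
from h import *
from scipy.optimize import least_squares
grab('wrist','w21');print(env.observe()['position']);grab('scene','s21')
a=np.load('pics/w21.npz');P=a['P'];im=a['im']
m=(np.linalg.norm(P[...,:2]-[.448,.393],axis=-1)<.03)&(P[...,2]>.19)&(P[...,2]<.24)&(im.max(-1)<80)
t=P[m];v,u=np.nonzero(m);print(u.min(),u.max(),v.min(),v.max())
r=least_squares(lambda c:np.linalg.norm(t-c,axis=1)-.015,[.448,.393,.21],loss='soft_l1',f_scale=.001);print('ball',r.x.round(4),len(t))
for nm in('w19','w20','w21','w17'):
    b=np.load(f'pics/{nm}.npz');print(nm,'proj fit',proj(r.x,b['K'],b['Rw'],b['tw']).round(1),'vertical@.447',proj(np.array([.447,.3925,.21]),b['K'],b['Rw'],b['tw']).round(1))
cv2.imwrite('pics/c21.png',cv2.resize(im[100:260,240:400][...,::-1],None,fx=4,fy=3.7,interpolation=cv2.INTER_CUBIC))
s=np.load('pics/s21.npz');cv2.imwrite('pics/c21s.png',cv2.resize(s['im'][110:260,330:480][...,::-1],None,fx=4,fy=4,interpolation=cv2.INTER_CUBIC))
E
```

```text
time_s: 39.58
position: [0.3206, 0.393, 0.3179]
tool_rot: [[0.997, -0.0, -0.074], [0.074, -0.0, 0.997], [-0.0, -1.0, -0.0]]
ft_force: [-0.3, -0.5, 0.1]
grip_width: 0.0683
[0.3206753  0.39290503 0.31768621]
290 319 300 332
ball [0.443  0.3921 0.2088] 763
w19 proj fit [314.1 251.2] vertical@.447 [314.4 260.7]
w20 proj fit [307.2 272.5] vertical@.447 [307.3 277.4]
w21 proj fit [304.2 316.1] vertical@.447 [304.3 320.6]
w17 proj fit [430.4 190.8] vertical@.447 [433.5 194.3]
```

View pics/c21.png

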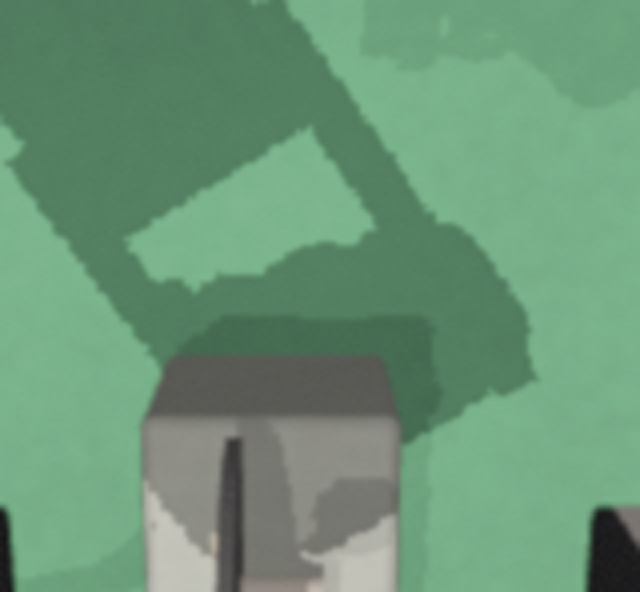

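View pics/c21s.png

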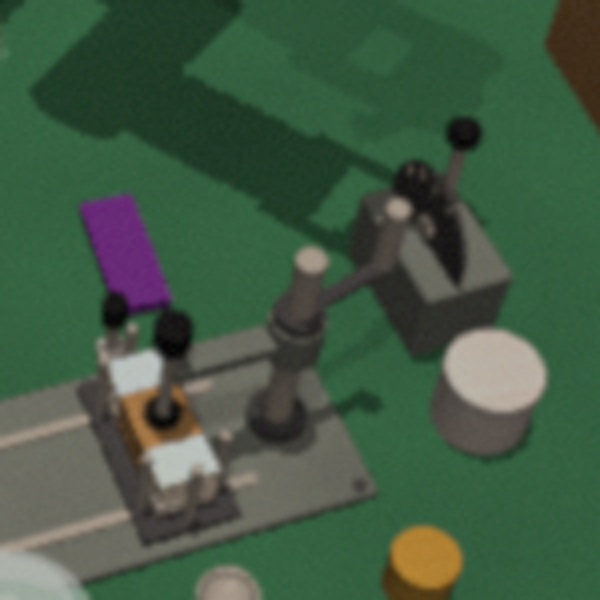

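```bash
python3 - <<'E'
from h import *
b=np.load('pics/s21.npz');print([proj(np.array([x,.3923,.21]),b['K'],b['Rw'],b['tw']).round(2).tolist() for x in(.443,.4475)])
P=b['P'];im=b['im']
m=(np.linalg.norm(P-[.445,.392,.215],axis=-1)<.035)&(im.max(-1)<75)&(P[...,2]>.185)
v,u=np.nonzero(m);print(len(u),u.mean(),v.mean(),u.min(),u.max(),v.min(),v.max())
# pedestal top in scene camera
m=(abs(P[...,2]-.085)<.006)&(abs(P[...,0]-.45)<.1)&(abs(P[...,1]-.39)<.07);print(m.sum(),cv2.minAreaRect((P[m][:,:2]*1000).astype(np.float32)),np.median(P[m][:,2]))
t=np.load('pics/t17.npz');
E
```

```text
[[445.84, 142.99], [446.41, 143.97]]
71 445.19718309859155 143.4788732394366 441 450 139 149
359 ((450.7469482421875, 389.6275634765625), (128.87948608398438, 85.42021942138672), 4.005825996398926) 0.08443094986569522
```

```bash
python3 -m pendant '[[[1,0,0],0,0.8],[[1,0,0],0,0.8],[[1,0,0],0,0.8],[[0.7,0,0],0,0.8],[[0.38,-0.02,-0.3],0,0.8],[[0,0,-0.8],0,0.8],[[0,0,-1],0,0.8],[[0,0,-1],0,0.8],[[0,0,-0.8],0,0.8],[[0,0,-0.35],0,0.8],[[0,0,0],0,0.8],[[0,0,0],0,0.8]]'; python3 -m pendant '[[[0,0,0],0,0.2],[[0,0,0],0,0.2],[[0,0,0],0,0.2],[[0,0,0],0,0.2],[[0,0,0],0,0.2],[[0,0,0],0,0.2]]' 50;  python3 -m pendant '[[[0.05,0,0],0,0.2],[[0.05,0,0],0,0.2],[[0.05,0,0],0,0.2],[[0,0,0],0,0.2]]'
cat > ball.py <<'E'
from h import *
from scipy.optimize import least_squares
import sys
grab('wrist',sys.argv[1]);o=env.observe();print(o['position'],o['ft_force'])
a=np.load(f'pics/{sys.argv[1]}.npz');P=a['P'];im=a['im']
m=(np.linalg.norm(P[...,:2]-[.446,.393],axis=-1)<.022)&(P[...,2]>.195)&(P[...,2]<.24)&(im.max(-1)<80)
t=P[m];v,u=np.nonzero(m);print(u.min(),u.max(),v.min(),v.max())
r=least_squares(lambda c:np.linalg.norm(t-c,axis=1)-.015,[.448,.393,.21],loss='soft_l1',f_scale=.001);print('ball',r.x.round(4),len(t))
E
python3 ball.py w22
```

```text
time_s: 40.68
position: [0.4419, 0.3922, 0.1904]
tool_rot: [[0.997, -0.001, -0.074], [0.074, -0.001, 0.997], [-0.001, -1.0, -0.001]]
ft_force: [-0.6, -0.7, -0.1]
grip_width: 0.0686
time_s: 41.18
position: [0.4423, 0.3923, 0.1921]
tool_rot: [[0.997, 0.002, -0.074], [0.074, 0.0, 0.997], [0.002, -1.0, 0.0]]
ft_force: [0.1, -2.5, 6.5]
grip_width: 0.0273
time_s: 41.52
position: [0.4467, 0.3926, 0.1922]
tool_rot: [[0.997, 0.001, -0.074], [0.074, 0.001, 0.997], [0.002, -1.0, 0.001]]
ft_force: [-1.1, 0.2, 6.4]
grip_width: 0.0272
[0.44673656 0.39258521 0.19224375] [-0.71108953  0.3011752   6.30224268]
261 372 231 318
ball [0.4475 0.3926 0.2096] 5216
```

Ball is now at x 0.4475, over the pivot (about 0.447). I'll release it and check from a clear position.

```bash
python3 -m pendant '[[[0,0,0],0,0.5],[[0,0,0],0,0.7],[[0,0,0],0,0.8],[[0,0,0],0,0.8],[[0,0,0.5],0,0.8],[[0,0,0.8],0,0.8],[[0,0,1],0,0.8],[[-0.5,0,1],0,0.8],[[-1,0,0.5],0,0.8],[[-1,0,0],0,0.8],[[0,0,0],0,0.8],[[0,0,0],0,0.8]]'; python3 ball.py w23; python3 -m pendant '[[[-1,0,0.5],0,0.8],[[-1,0.5,0.5],0,0.8],[[-1,1,0],0,0.8],[[0,1,0],0,0.8],[[0,0,0],0,0.8],[[0,0,0],0,0.8]]'; python3 - <<'E'
from h import *
grab('scene','s24');grab('top','t24')
for f,r in(('s24',(100,300,280,480)),('t24',(130,280,170,370))):
    a=np.load(f'pics/{f}.npz');y0,y1,x0,x1=r;cv2.imwrite(f'pics/c{f}.png',cv2.resize(a['im'][y0:y1,x0:x1][...,::-1],None,fx=3.9 if f=='s24' else 4,fy=3 if f=='s24' else 4,interpolation=cv2.INTER_CUBIC))
P=np.load('pics/s24.npz')['P'];im=np.load('pics/s24.npz')['im']
m=(np.linalg.norm(P-[.445,.392,.215],axis=-1)<.035)&(im.max(-1)<75)&(P[...,2]>.185)
v,u=np.nonzero(m);print('scene ball',len(u),u.mean(),v.mean())
E
```

```text
time_s: 42.57
position: [0.3705, 0.3925, 0.3056]
tool_rot: [[0.997, 0.001, -0.076], [0.076, 0.001, 0.997], [0.001, -1.0, 0.0]]
ft_force: [0.4, 0.4, -1.0]
grip_width: 0.0689
[0.37144063 0.39237271 0.3050482 ] [ 0.16608992 -0.43426206  0.09110403]
292 324 264 297
ball [0.4475 0.3924 0.2088] 890
time_s: 43.12
position: [0.2825, 0.4677, 0.3337]
tool_rot: [[0.997, -0.001, -0.075], [0.075, -0.002, 0.997], [-0.001, -1.0, -0.001]]
ft_force: [0.5, -0.7, 0.8]
grip_width: 0.0685
scene ball 71 445.98591549295776 144.54929577464787
```

View pics/cs24.png

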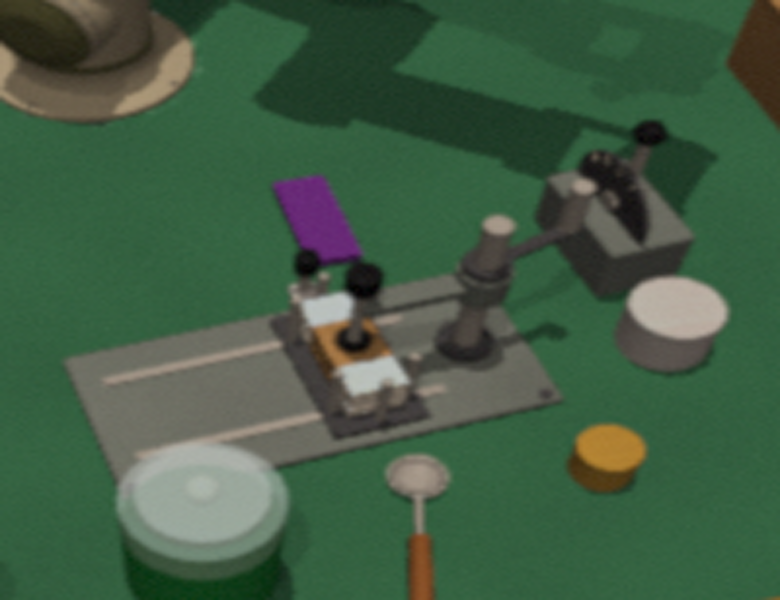

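View pics/t24.png

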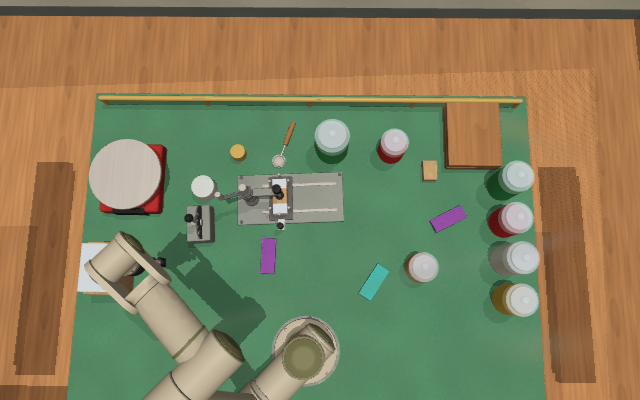

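```bash
python3 - <<'E'
from h import *
a=np.load('pics/s24.npz');P=a['P'];im=a['im']
def reg(c,r,z0,z1,dark=None):
    m=(np.linalg.norm(P[...,:2]-c,axis=-1)<r)&(P[...,2]>z0)&(P[...,2]<z1)
    if dark: m&=im.max(-1)<dark
    t=P[m];return len(t),((t.min(0)+t.max(0))/2).round(4).tolist(),t[:,2].max().round(4)
print('stop knob',reg([.553,.103],.022,.15,.25,90))
print('clamp pin',reg([.523,.293],.025,.225,.26))
print('tray knob',reg([.441,.098],.02,.05,.11,80))
print('top bar z',[np.median(P[(np.linalg.norm(P[...,:2]-c,axis=-1)<.015)&(P[...,2]>.05)&(P[...,2]<.085)][:,2]).round(4) for c in([.505,.101],[.60,.105])])
b=np.load('pics/top0.npz')['im'].astype(int);c=np.load('pics/t24.npz')['im'].astype(int)
for n,(u,v) in dict(big=(332,138),mid=(394,145),low=(422,267),carton=(429,170),tin=(203,187),spoon=(283,148),weight=(238,152),purp=(268,256),purp2=(448,219),turq=(374,282)).items():
    T=b[v-16:v+16,u-16:u+16].astype(np.uint8);S=c[v-22:v+22,u-22:u+22].astype(np.uint8);r=cv2.matchTemplate(S,T,cv2.TM_CCOEFF_NORMED);_,mx,_,l=cv2.minMaxLoc(r);print(n,round(mx,3),l[0]-6,l[1]-6,end='; ')
E
```

```text
stop knob (115, [0.5562, 0.1005, 0.1782], np.float64(0.2053))
clamp pin (45, [0.5252, 0.2913, 0.2343], np.float64(0.2434))
tray knob (61, [0.4452, 0.095, 0.0753], np.float64(0.092))
top bar z [np.float64(0.0694), np.float64(0.0711)]
big 1.0 0 0; mid 1.0 0 0; low 1.0 0 0; carton 1.0 0 0; tin 0.973 0 0; spoon 1.0 0 0; weight 1.0 0 0; purp 1.0 0 0; purp2 1.0 0 0; turq 0.999 0 0;
```

```bash
python3 -c "
from h import *
print(env.close_job())"
```

```text
the job is handed in; nothing more can be done
None
```

The job is handed in at about 43 s on the clock, with the robot clear of everything; no verdict was reported.

**What I did:** I stacked the three kraft-sleeved bars flat in the tray, and the purple and turquoise look-alikes stayed where they were. I then pushed the tray home until it met its end stop, at about 45 N. I lowered the stop until the force rose on contact with the top bar, backed off that pressure, and swung the clamp lever left. Last, I set the tension lever upright.

**Last checks:**

| Item | Reading | Expected |
|---|---|---|
| Top of the stack | 69–71 mm | 70 mm |
| Tray knob | within about 1 mm (before the stop was lowered) | home position |
| Stop | put the foot at about 70 mm (from the clamp pin's height); foot seen on the sleeve | 70 mm |
| Clamp | about 1.31 rad | over 1.15 |
| Tension ball | x 0.4475 | over the pivot, about 0.447 |
| Bystanders and look-alikes | no shift between first and last top view | unmoved |

**What disagreed:**
- The first tension setting was about 5 mm (2–3°) short of upright, so I gripped the ball again and corrected it. The pivot's position is only known to 1–2 mm.
- The middle bar measured about 3 mm towards the robot, which is right at the tray's play, but it lay flat.
- The last scene-camera readings of the tray and stop knobs were 3–4 mm off their expected places. They come from only 61 and 115 pixels, so I trusted the close wrist readings instead.

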